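# Point-and-call check before starting the stirrer

### The job

Do the point-and-call check at the chemistry bench and then start the stirrer. With the fingertips about 3 cm above it and without touching it, point for two seconds at the pivot of the yellow gas tap lever, and after that in the same way at the cap of the amber bottle with the red cap. Then press the green stirrer switch fully over to on and move clear, leaving the red heat switch off, both taps shut and everything else standing where it is.

Things in the scene. Friction and masses are not known exactly. Their poses are not given: they have to be found in the camera images.
- gas_lever_top (a point): the point to point at on the gas tap: top centre of the round pivot (27 mm diameter) of its yellow lever, 185 mm above the bench; the lever's arm reaches 62 mm from here along the tap's -x. z up
- gas_lever (a joint): yellow lever of the gas tap, rad: 0 = shut (arm across the nozzle), 1.57 = open; turns about a vertical axis and stays where it is left
- gas_tap: bench tap: grey pillar on a 64 mm round flange, brass valve body with a ribbed hose nozzle that points along the tap's -y (76 mm out at height 146 mm), yellow lever on top, 185 mm tall in all, fixed to the bench; origin: centre of its underside, z up
- air_tap: bench tap: grey pillar on a 64 mm round flange, brass valve body with a ribbed hose nozzle that points along the tap's -y (76 mm out at height 146 mm), blue lever on top, 185 mm tall in all, fixed to the bench; origin: centre of its underside, z up; the compressed-air tap, the same build as the gas tap; the two may be either way round
- air_lever (a joint): blue lever of the air tap, rad: 0 = shut, 1.57 = open
- bottle_red_cap (a point): the point to point at on the bottle: centre of the top of the red cap (37 mm diameter) of the amber glass reagent bottle with a red cap and a red band on its label; bottle 64 mm diameter, 160 mm tall, upright, loose; this point lies 164 mm above the bench. z up
- bottle_blue: amber glass, blue cap; round reagent bottle, 64 mm diameter, 160 mm tall with its cap, upright, loose, standing in the tray; origin: centre of its underside
- bottle_white: amber glass, white cap; round reagent bottle, 64 mm diameter, 160 mm tall with its cap, upright, loose, standing in the tray; origin: centre of its underside
- bottle_plastic: opaque white plastic, red cap (not the one asked for); round reagent bottle, 64 mm diameter, 160 mm tall with its cap, upright, loose, standing in the tray; origin: centre of its underside
- tray: low grey spill tray, 100 x 380 x 18 mm (long side along its y), fixed; the four bottles stand in it in a row along its y, 90 mm apart, in any order, on its 4 mm thick floor; origin: centre of its underside
- stirrer: white hotplate stirrer, 270 mm deep (its x) x 180 mm wide (its y), fixed; a white square plate (155 mm, top 106.5 mm above the bench, its centre 52 mm along +x of the origin) carries the flask; a grey control panel on the -x end slopes down towards -x by 0.22 rad, with a black speed dial in the middle, the green stir switch 58 mm to the +y side of it and the red heat switch 58 mm to the -y side; origin: centre of its underside
- stir_switch (a joint): green rocker switch of the stirrer, rad: 0 = off (the end on the stirrer's -x side stands up), 0.40 = on (that end pressed right down); needs about 2 to 4 N at that end and stays where it is left
- stir_switch_end (a point): middle of the raised outer edge of the green rocker, the end to press, on the stirrer's -x side, 80 mm above the bench when off; moves with the rocker. The rocker is 32 mm long (along the stirrer's x, pivot 16 mm to +x of this point and about 8 mm lower) and 24 mm wide; pressing down at this point, or up to 5 mm further out, moves it about 7 mm down (and 4 mm outwards) to its stop
- heat_switch (a joint): red rocker switch of the hotplate, same build: 0 = off, 0.40 = on
- flask: amber conical flask with a black rubber stopper, base 85 mm diameter, 148 mm tall, loose, standing on the stirrer's plate; origin: centre of its underside
- beaker: empty glass beaker, 70 mm diameter, 90 mm tall, loose on the bench; origin: centre of its underside
- wash_bottle: white squeeze wash bottle, 66 mm diameter, blue cap and bent spout, 205 mm tall, loose on the bench; origin: centre of its underside
- bottle_red: the amber glass bottle with the red cap, the one to point at; round reagent bottle, 64 mm diameter, 160 mm tall with its cap, upright, loose, standing in the tray; origin: centre of its underside
There are look-alikes about, which are no part of the job. Leave any purple look-alike of the gas_tap alone.

How it is judged (in metres and radians):
On the way, in this order (a step that is already met when the one before it is completed fails the run):
1. the fingertips dwell just above the pivot of the yellow gas tap lever for two seconds (grasp point within 30 mm sideways, 21 to 80 mm above) (horizontal distance between the grasp point and gas_lever_top below 0.03 m and z of the grasp point in the frame of gas_lever_top between 0.021 and 0.08 m), for 1.7 s.
2. then just above the cap of the amber bottle with the red cap for two seconds (same tolerances) (horizontal distance between the grasp point and bottle_red_cap below 0.03 m and z of the grasp point in the frame of bottle_red_cap between 0.021 and 0.08 m), for 1.7 s.
3. then the green stir switch is pressed over to on (value of joint stir_switch above 0.32 rad), for 0.2 s.
At the end, for the whole second after the job is handed in: the green stir switch is on (over 0.32 of its 0.40 rad), the red heat switch off (under 0.1 rad), both tap levers shut (under 0.15 rad), and bottles, flask, beaker and wash bottle stand within 15 mm of where they started (value of joint stir_switch above 0.32 rad and value of joint heat_switch below 0.1 rad and value of joint each of gas_lever, air_lever below 0.15 rad and distance of each of bottle_red_cap, bottle_blue, bottle_white, bottle_plastic, flask, beaker, wash_bottle from where it was at the start of the episode below 0.015 m); the robot touches nothing.
It fails at once if the robot touches the gas tap (contact force between any of the fingers, the arm and gas_tap above 0.3 N).
It fails at once if the robot touches the red-capped amber bottle (contact force between any of the fingers, the arm and bottle_red above 0.3 N).
It fails at once if a bottle, the flask, the beaker or the wash bottle is lifted, carried, knocked over or shifted by more than 20 mm (distance of any of bottle_red_cap, bottle_blue, bottle_white, bottle_plastic, flask, beaker, wash_bottle from where it was at the start of the episode above 0.02 m).
It fails at once if the heat switch is pressed over (value of joint heat_switch above 0.2 rad).
It fails at once if a tap is opened (value of joint any of gas_lever, air_lever above 0.3 rad).
It also fails if it takes over 50 s, if anything falls off the work surface, if the arm or the gripper's body presses on something with over 40 N, if the wrist force passes 120 N, or if a joint passes its speed limit or range.

### The arm

A 6-joint arm with a two-finger parallel gripper is mounted at the origin on the work surface. World frame = base frame: x ahead of the robot, y to its left, z up, the work surface at z = 0. Lengths are in m, angles in degrees, forces in N, time in s.
With the tool pointing down it reaches from about 0.375 to 0.9 m from the base axis. Payload 3.1 kg.
Tool frame: the origin (TCP) lies between the finger pads; the fingertips stand bot.tip_extent ahead of it and the grasp point (between the pads) lies 2 mm behind it (bot.tip_extent is the distance from the TCP to the fingertips, in m); z points along the fingers, y is the direction in which the jaws open and shut (so a half turn about z gives the same grasp; the last joint's range is limited). The gripper opens to 87 mm and grips with 3 to 60 N. Pads are 19 mm wide; open, the fingers measure 117 mm over their backs; the gripper's body (75 mm by 190 mm) begins 51 mm behind the grasp point.
Start: joints at [58.127, 30.224, 82.088, -0, 67.689, -10.227], TCP at [0.231, 0.581, 0.216] pointing down, gripper open.
Joint ranges: [-176.69, 176.69], [-43.24, 126.21], [12.49, 139.97], [-82, 262], [0, 151.66], [-163.58, 163.58]. Speed limits (degrees/s): [159.86, 159.86, 180, 180, 180, 180].

### API

Orientations are given as a 3x3 rotation matrix whose columns are the frame's x, y, z axes.
In Python, from rig import bot, imaging, recognise, masks_of, mark_of gives the robot as it stands.
- The arm moves only by the tool send_rows, never from a script. Its argument "plan" is a list that holds one entry, the list of rows, each a list of 5 numbers: the shift along the world's x, y, z normalised to -1 to 1, where 1 is 0.03 m, then the turn about the world's z normalised to -1 to 1, where 1 is 0.1 rad, then the closure, from -1 (fully open) to 1 (shut). A call has 1 to 20 rows; each row shifts and turns the commanded pose from where the row before left it; what a row does not reach is not made up. A row lasts 1/10 s, in which the tool goes at most 50 mm and 8.59 degrees, less where a joint would pass 70% of its speed; a pose out of reach is approached as far as the arm can. A call with a number of a shift or a turn outside -1 to 1 is refused whole. A call with a gripper value outside its range is refused whole. The fingers move at their own pace and stop on an object; the grip force is fixed at half the most. Time passes only in rows, so rows that do not move let the fingers close. It gives the time, the measured TCP pose, the force and the opening at its end, in the units of the state.
- bot.read_state(): the state, without advancing time (a new reading comes with each control period).
- imaging.capture(name): name is "scene" or "top" or "wrist"; returns a dict with "img" (400x640x3 uint8, blue, green, red), "mtx" (3x3 intrinsics, pixels), "pose" (4x4, takes a point from camera to world coordinates); the wrist camera has in their place "T_tool_cam" (4x4, takes a point from camera to tool coordinates, whose origin is the TCP and whose axes are the flange's). Camera axes: x right, y down, z forward; pixel columns grow to the right and rows downward; lengths in m; the calibration is good to about 2 mm. A picture is of the moment at which its call begins: read the wrist's pose just before it. There is no depth.
- bot.hand_in(): hands the job in, once; it reports no verdict.
Trained networks look in the newest picture that a camera, given by its name, has taken for a name from the list of things; names that differ only in an ending like _2 or _b are one class to them, and where a whole thing is asked for, a point or a joint stands for the part that bears it (a point fixed in the world has none). Each returns a list of dicts, best first, with "conf" (0 to 1); they miss things now and then, are a little off and sometimes report something else, mostly with a low value. They report only what shows in the picture. A call takes as long as a camera call. They do not tell look-alikes from the thing itself.
- recognise(camera, target): "at" ([x, y, z] in m, in world coordinates, good to about 4 mm: the middle of the surface that is visible of it).
- masks_of(camera, target): "region" (400x640 bool, what is visible of it).
- mark_of(camera, target): "at" ([x, y, z] in m, in world coordinates, good to about 4 mm: a listed point, or the origin of a listed thing).
The state is a dict: "time_s": time; "joint_positions": joint angles; "qvel": joint speeds; "tau": joint torques, N m; "position": TCP position; "tcp_rot": TCP orientation; "force": force on the tool from outside, world axes, zero at the start; "moment": the same for the moment, N m; "opening": opening from 0.0 (shut) to 1.0 (fully open).
Only numpy, scipy, OpenCV 4.12 (cv2) and the standard library are available. Lean on these libraries where they do the work, as an engineer would, in place of code of your own. Each camera call takes 0.05 s, during which the arm holds its last target.

## Working session

There is one attempt and no reset: what is moved stays moved. The work goes in short steps, Python scripts to look and compute and a tool call to move; the robot and the scene stay as the last step left them, time stands still between calls to the robot, and variables do not carry over. Pictures are saved under pics/ and viewed, and the job is handed in when it is done.

Besides the shell and the picture viewer there is one more tool, called as name(argument=value, ...) on one line, values as JSON. send_rows: Moves the arm, as the interface text tells. Its arguments: {"type":"object","properties":{"plan":{"type":"array"}},"required":["plan"]}

```bash
ls; mkdir -p pics; python3 - <<'E'
from rig import bot, imaging, recognise, masks_of, mark_of
import cv2
s=bot.read_state(); print(s['time_s'],s['position'],s['tcp_rot'],s['opening'],bot.tip_extent)
for c in ("scene","top","wrist"):
    d=imaging.capture(c); cv2.imwrite(f"pics/{c}0.png",d["img"])
    for t in ["gas_lever_top","bottle_red_cap","stir_switch_end","gas_tap","air_tap","bottle_red","bottle_blue","bottle_white","bottle_plastic","stirrer","flask","beaker","wash_bottle","tray"]:
        try: r=mark_of(c,t)
        except Exception as e: r=[];print(e)
        print(c,t,[( [round(float(v),3) for v in q["at"]],round(q["conf"],2)) for q in r[:4]])
print(bot.read_state()['time_s'])
E
```

```text
pics
0.0 [0.23011353 0.58030063 0.21477771] [[-9.29494284e-01  3.68834868e-01 -1.10246130e-03]
 [ 3.68836350e-01  9.29492551e-01 -1.82909736e-03]
 [ 3.50094680e-04 -2.10676334e-03 -9.99997719e-01]] 1.0005911745747436 0.017
scene gas_lever_top [([0.751, 0.042, -0.0], 0.67), ([0.489, 0.664, 0.181], 0.65), ([0.307, 0.216, 0.183], 0.64), ([0.649, 0.253, 0.19], 0.45)]
scene bottle_red_cap [([0.467, 0.045, 0.163], 0.83)]
scene stir_switch_end [([0.463, 0.046, 0.005], 0.51), ([0.527, -0.201, 0.082], 0.37)]
scene gas_tap [([0.647, 0.255, -0.001], 0.8), ([0.49, 0.659, -0.002], 0.67), ([0.305, 0.22, -0.001], 0.56)]
scene air_tap [([0.622, 0.03, 0.001], 0.72)]
scene bottle_red [([0.462, 0.045, 0.003], 0.72), ([0.625, 0.026, 0.002], 0.21)]
scene bottle_blue [([0.484, 0.13, 0.001], 0.8)]
scene bottle_white [([0.497, 0.309, 0.001], 0.55)]
scene bottle_plastic [([0.496, 0.225, 0.004], 0.6), ([0.462, 0.046, 0.167], 0.51)]
scene stirrer [([0.644, -0.231, -0.004], 0.77)]
scene flask [([0.686, -0.217, 0.108], 0.55), ([0.749, 0.042, -0.001], 0.5)]
scene beaker [([0.75, 0.044, 0.002], 0.91)]
scene wash_b
[... 711 characters left out ...]
4, 0.005], 0.73), ([0.749, 0.04, -0.001], 0.25)]
top stirrer [([0.648, -0.233, 0.004], 0.77), ([0.496, 0.223, 0.007], 0.26)]
top flask [([0.689, -0.22, 0.107], 0.66)]
top beaker [([0.75, 0.042, -0.0], 0.63)]
top wash_bottle [([0.439, -0.519, 0.001], 0.79), ([0.687, -0.222, 0.105], 0.28)]
top tray [([0.483, 0.176, -0.001], 0.57), ([0.65, 0.251, 0.002], 0.27)]
wrist gas_lever_top []
wrist bottle_red_cap []
wrist stir_switch_end []
wrist gas_tap [([0.492, 0.66, 0.002], 0.65), ([0.409, 0.498, 0.003], 0.64)]
wrist air_tap []
wrist bottle_red []
wrist bottle_blue []
wrist bottle_white []
wrist bottle_plastic []
wrist stirrer []
wrist flask []
wrist beaker []
wrist wash_bottle []
wrist tray []
2.25
```

View pics/scene0.png

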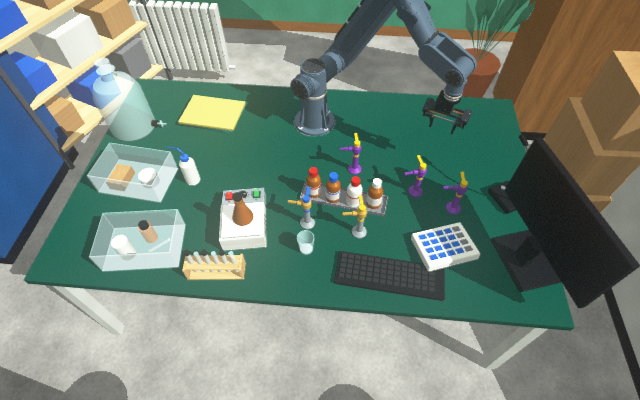

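View pics/top0.png

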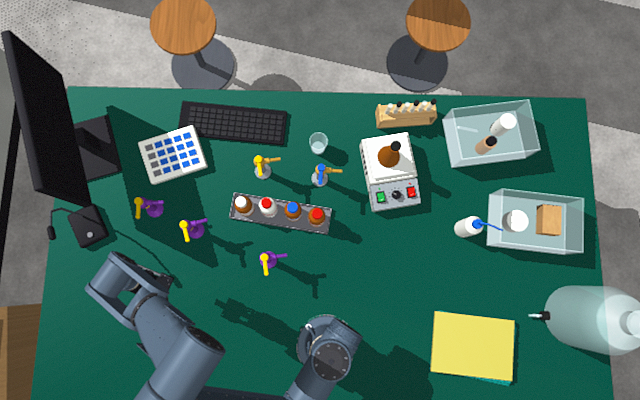

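View pics/wrist0.png

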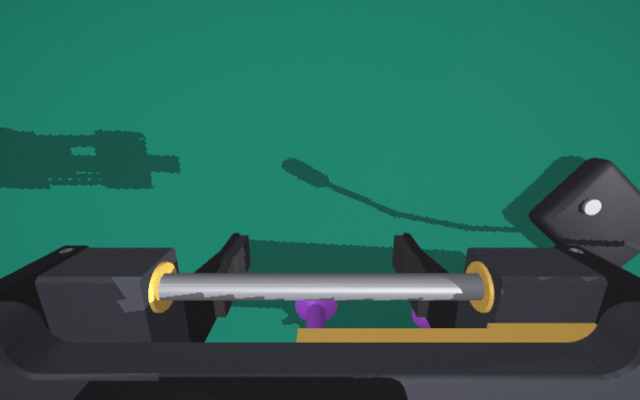

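The scene view shows the brass tap with the yellow lever at about px (360,215) and the blue one at (306,210). The three purple-bodied decoys are at (355,150), (420,170) and (460,190). The amber bottle with the red cap is at the stirrer end of the tray, px (313,180). In the top view the green switch is at (381,197) and the red one at (411,192). The real gas tap is therefore the one near (0.65, 0.25). Next I'll refine the switch and the stirrer's yaw.

```bash
cat > h.py <<'E'
import numpy as np, cv2
def proj(d,p):
    T=np.linalg.inv(d["pose"]); c=T[:3,:3]@np.array(p)+T[:3,3]; u=d["mtx"]@c; return u[:2]/u[2]
def back(d,uv,z):
    r=d["pose"][:3,:3]@np.linalg.inv(d["mtx"])@np.array([uv[0],uv[1],1.]); o=d["pose"][:3,3]
    return o+r*(z-o[2])/r[2]
E
python3 - <<'E'
from rig import bot, imaging, recognise, masks_of, mark_of
from h import *
for c in ("scene","top"):
    d=imaging.capture(c); im=d["img"]; hsv=cv2.cvtColor(im,cv2.COLOR_BGR2HSV)
    sw=proj(d,[.53,-.23,.075]); x,y=map(int,sw)
    cr=im[y-30:y+30,x-40:x+40]; 
    big=cv2.resize(cr,None,fx=9,fy=9,interpolation=cv2.INTER_NEAREST); cv2.imwrite(f"pics/sw_{c}.png",big)
    b,g,r=[im[...,i].astype(int) for i in range(3)]
    win=np.zeros(g.shape,bool); win[y-30:y+30,x-40:x+40]=1
    G=win&(g>110)&(g>r+60)&(g>b+40); R=win&(r>110)&(r>g+80)&(r>b+80)
    # keep largest blob
    out=[]
    for M in (G,R):
        n,l,s,ce=cv2.connectedComponentsWithStats(M.astype(np.uint8)); k=1+np.argmax(s[1:,4]); out.append(ce[k]); print(c,s[k],ce[k],back(d,ce[k],.074).round(4))
    a,b2=[back(d,o,.074) for o in out]; v=(a-b2)[:2]; print("sep",np.linalg.norm(v),"yaw",np.arctan2(-v[0],v[1]))
    for p in ([.651,.252,.185],[.467,.0455,.164],[.527,-.201,.08]): print(p,proj(d,p).round(1))
    for t in ("stir_switch","heat_switch","stir_switch_end","stirrer"):
        print(t,[(q["at"],round(q["conf"],2)) for q in recognise(c,t)[:3]])
    cam=im.copy()
    for p in ([.651,.252,.185],[.467,.0455,.164],[.527,-.201,.08]):
        u=proj(d,p).round().astype(int); cv2.drawMarker(cam,tuple(int(k) for k in u),(255,0,255),cv2.MARKER_CROSS,7,1)
    x0=250;y0=100 
    reg=cam[120:260,200:420]; cv2.imwrite(f"pics/mk_{c}.png",cv2.resize(reg,None,fx=3.6,fy=3.6,interpolation=cv2.INTER_CUBIC))
d=imaging.capture("wrist"); print(d["T_tool_cam"].round(3))
E
```

```text
scene [254 190   5   7  35] [256. 193.] [ 0.5383 -0.1985  0.074 ]
scene [226 192   6   7  41] [228.56097561 195.07317073] [ 0.5593 -0.3137  0.074 ]
sep 0.11717202396817814 yaw 0.18075828034391195
[0.651, 0.252, 0.185] [362.1 207.3]
[0.467, 0.0455, 0.164] [313.7 170.6]
[0.527, -0.201, 0.08] [255.7 190. ]
stir_switch [([0.4758, 0.0469, 0.1039], 0.24)]
heat_switch [([0.6419, 0.2471, 0.1801], 0.31)]
stir_switch_end [([0.6153, 0.036, 0.1873], 0.54), ([0.5176, 0.2163, 0.1066], 0.45)]
stirrer [([0.7194, -0.2127, 0.0836], 0.79), ([0.4822, 0.0466, 0.1057], 0.22)]
top [377 192   8  10  62] [380.59677419 196.56451613] [ 0.5428 -0.1931  0.074 ]
top [407 187   9  10  66] [411.06060606 191.48484848] [ 0.5644 -0.3073  0.074 ]
sep 0.11617182551857891 yaw 0.18684913451660665
[0.651, 0.252, 0.185] [258.9 158. ]
[0.467, 0.0455, 0.164] [316.8 211.9]
[0.527, -0.201, 0.08] [383.  200.5]
stir_switch [([0.5372, -0.1934, 0.0757], 0.6), ([0.4587, 0.0494, 0.1185], 0.54)]
heat_switch []
stir_switch_end [([0.5369, -0.1913, 0.079], 0.52)]
stirrer [([0.6234, -0.2246, 0.0944], 0.81)]
[[ 0.    -0.956 -0.293  0.079]
 [ 1.     0.     0.    -0.   ]
 [-0.    -0.293  0.956 -0.17 ]
 [ 0.     0.     0.     1.   ]]
```

View pics/mk_top.png

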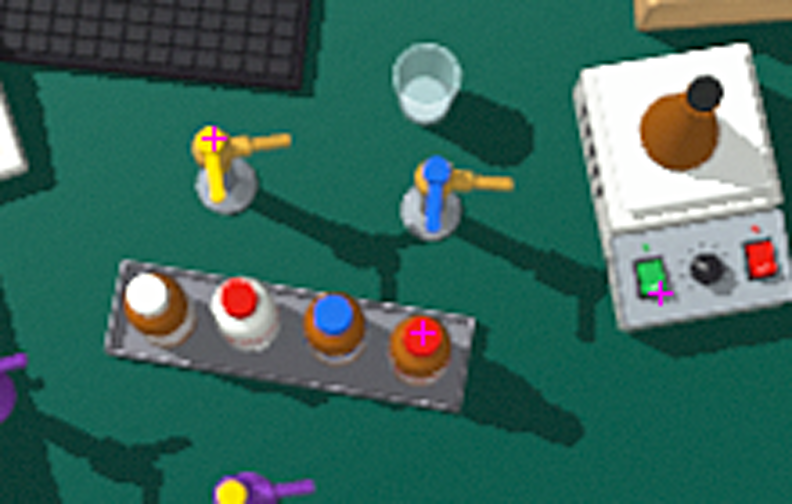

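View pics/mk_scene.png

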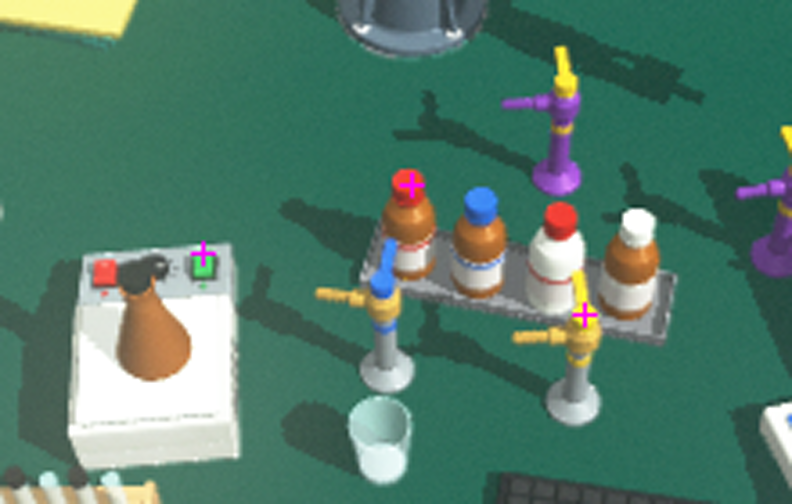

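View pics/sw_top.png

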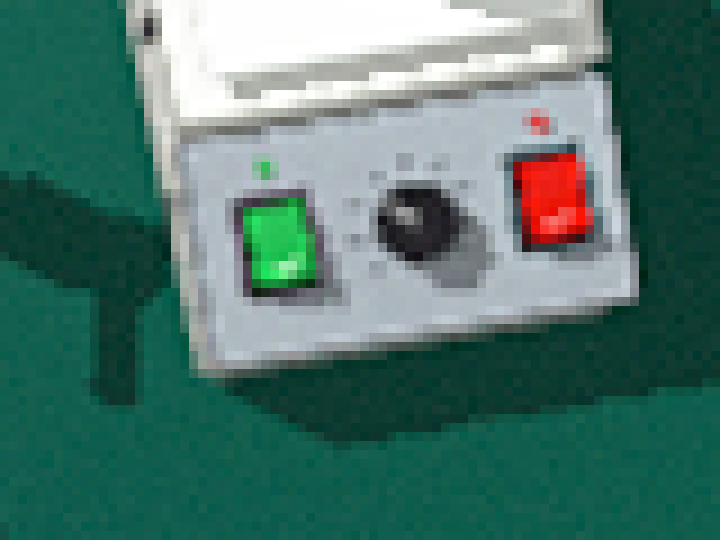

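Both crosses land on the right targets: the yellow pivot and the amber bottle's red cap. The switch end is at about (0.526, -0.200) and the stirrer yaw is about 0.18 rad. I'll raise the arm, close the fingers and go above the gas tap.

send_rows(plan=[[[0,0,0.6,0,1],[0,0,0.6,0,1],[0,0,0.6,0,1],[0.8,-0.6,0,0.4,1],[0.8,-0.6,0,0.4,1],[0.8,-0.6,0,0.4,1],[0.8,-0.6,0,0.4,1],[0.8,-0.6,0,0.4,1],[0.8,-0.6,0,0.4,1],[0.8,-0.6,0,0.4,1],[0.8,-0.6,0,0.4,1],[0.8,-0.6,0,0.4,1],[0.8,-0.6,0,0.4,1],[0.8,-0.6,0,0.4,1],[0.8,-0.6,0,0.4,1],[0.8,-0.6,0,0.4,1],[0.8,-0.6,0,0.4,1],[0,0,0,0,1]]])

```text
time_s: 4.6
position: [0.5699, 0.3262, 0.2695]
tcp_rot: [[-0.984, -0.178, 0.002], [-0.178, 0.984, -0.001], [-0.002, -0.001, -1.0]]
force: [0.2, 0.7, -0.1]
opening: 0.006
```

send_rows(plan=[[[0.68,-0.62,0,0,1],[0.68,-0.62,0,0,1],[0.68,-0.62,0,0,1],[0.68,-0.62,0,0,1],[0,0,0,0,1],[0,0,0,0,1]]])

```text
time_s: 5.2
position: [0.6475, 0.2547, 0.2694]
tcp_rot: [[-0.984, -0.18, -0.001], [-0.18, 0.984, 0.001], [0.001, 0.001, -1.0]]
force: [-0.4, 0.1, 0.7]
opening: 0.006
```

```bash
python3 - <<'E'
from rig import bot, imaging, mark_of
import cv2
print(bot.read_state()['position'],bot.read_state()['time_s'])
for c in ("top","wrist","scene"):
    d=imaging.capture(c); im=d["img"]
    if c!="wrist": im=cv2.resize(im[100:280,180:440],None,fx=3,fy=3,interpolation=cv2.INTER_CUBIC)
    cv2.imwrite(f"pics/{c}1.png",im)
    print(c,[(q["at"],q["conf"]) for q in mark_of(c,"gas_lever_top")])
E
```

```text
[0.64752376 0.25471919 0.26938295] 5.2
top [([0.4932, 0.6663, 0.1807], 0.62), ([0.4099, 0.5023, 0.1876], 0.57)]
wrist [([0.6457, 0.2521, 0.1879], 0.76)]
scene [([0.41, 0.4999, 0.1848], 0.5), ([0.4888, 0.6618, 0.1848], 0.46), ([0.6487, 0.2567, 0.1883], 0.38)]
```

View pics/wrist1.png

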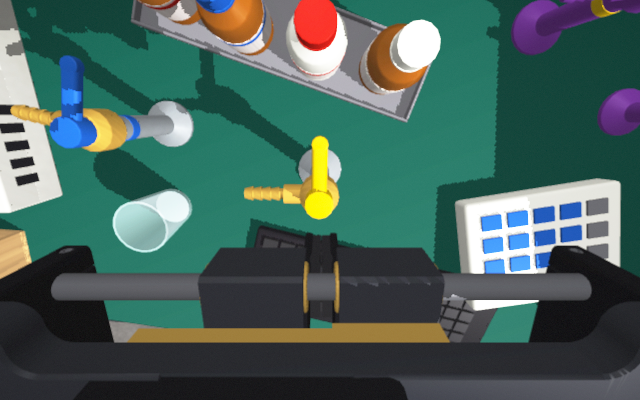

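View pics/scene1.png

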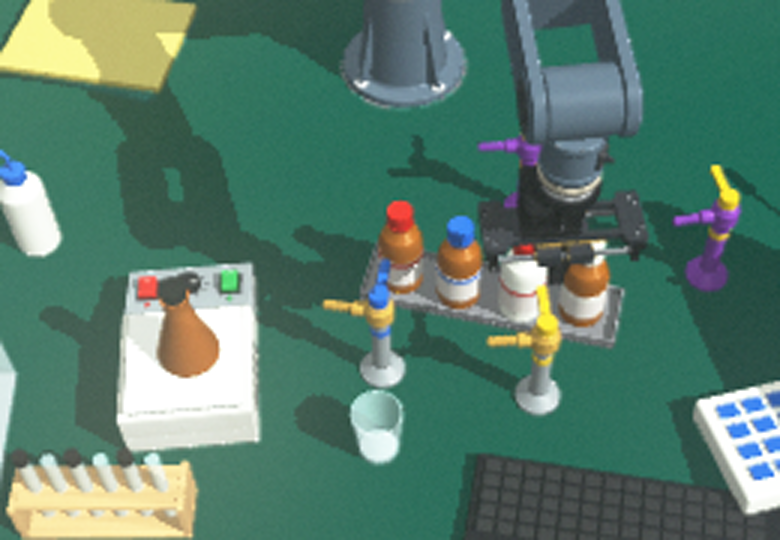

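The wrist view shows the brass tap's yellow pivot at px (319,205), in line with the finger column at about 321. The wrist-camera network also puts it at (0.646, 0.252). I'll lower and dwell.

send_rows(plan=[[[0,-0.08,-0.4,0,1],[0,0,-0.4,0,1],[0,0,-0.4,0,1],[0,0,0,0,1],[0,0,0,0,1],[0,0,0,0,1],[0,0,0,0,1],[0,0,0,0,1],[0,0,0,0,1],[0,0,0,0,1],[0,0,0,0,1],[0,0,0,0,1],[0,0,0,0,1],[0,0,0,0,1],[0,0,0,0,1],[0,0,0,0,1],[0,0,0,0,1],[0,0,0,0,1],[0,0,0,0,1],[0,0,0,0,1]]])

```text
time_s: 7.5
position: [0.6481, 0.2521, 0.2338]
tcp_rot: [[-0.983, -0.181, 0.0], [-0.181, 0.983, 0.0], [-0.0, 0.0, -1.0]]
force: [-0.7, -0.2, 0.0]
opening: 0.003
```

send_rows(plan=[[[0,0,0,0,1],[0,0,0,0,1],[0,0,0,0,1],[0,0,0,0,1],[0,0,0,0,1],[0,0,0,0,1]]])

```text
time_s: 8.1
position: [0.6481, 0.2521, 0.2337]
tcp_rot: [[-0.983, -0.181, -0.0], [-0.181, 0.983, -0.0], [0.0, -0.0, -1.0]]
force: [0.3, -0.5, -0.4]
opening: 0.009
```

send_rows(plan=[[[0,0,0.4,0,1],[0,0,0.4,0,1],[0,0,0.4,0,1],[-0.6,-0.7,0,0,1],[-0.6,-0.7,0,0,1],[-0.6,-0.7,0,0,1],[-0.6,-0.7,0,0,1],[-0.6,-0.7,0,0,1],[-0.6,-0.7,0,0,1],[-0.6,-0.7,0,0,1],[-0.6,-0.7,0,0,1],[-0.6,-0.7,0,0,1],[-0.6,-0.7,0,0,1],[0,0,0,0,1],[0,0,0,0,1]]])

```text
time_s: 9.6
position: [0.469, 0.0419, 0.2711]
tcp_rot: [[-0.984, -0.18, 0.003], [-0.18, 0.984, 0.0], [-0.003, -0.001, -1.0]]
force: [0.6, -0.3, -1.4]
opening: 0.007
```

```bash
python3 - <<'E'
from rig import bot, imaging, mark_of
import cv2
print(bot.read_state()['position'],bot.read_state()['time_s'])
for c in ("wrist","scene"):
    d=imaging.capture(c); im=d["img"]
    if c!="wrist": im=cv2.resize(im[100:280,180:440],None,fx=3,fy=3,interpolation=cv2.INTER_CUBIC)
    cv2.imwrite(f"pics/{c}2.png",im)
    print(c,[(q["at"],q["conf"]) for q in mark_of(c,"bottle_red_cap")])
E
```

```text
[0.4689656  0.04188009 0.27107567] 9.6
wrist [([0.4642, 0.0433, 0.1602], 0.86)]
scene [([0.4626, 0.0452, 0.1667], 0.76)]
```

View pics/wrist2.png

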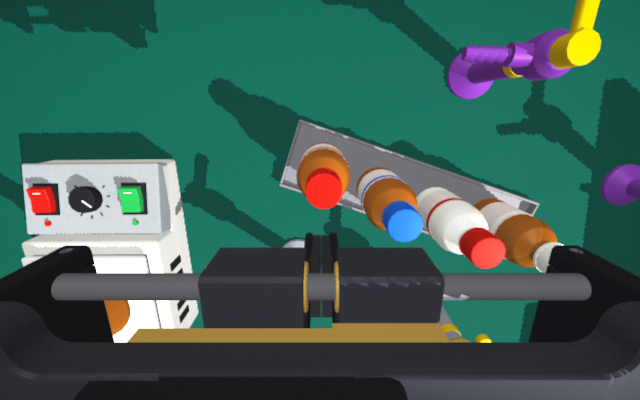

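View pics/scene2.png

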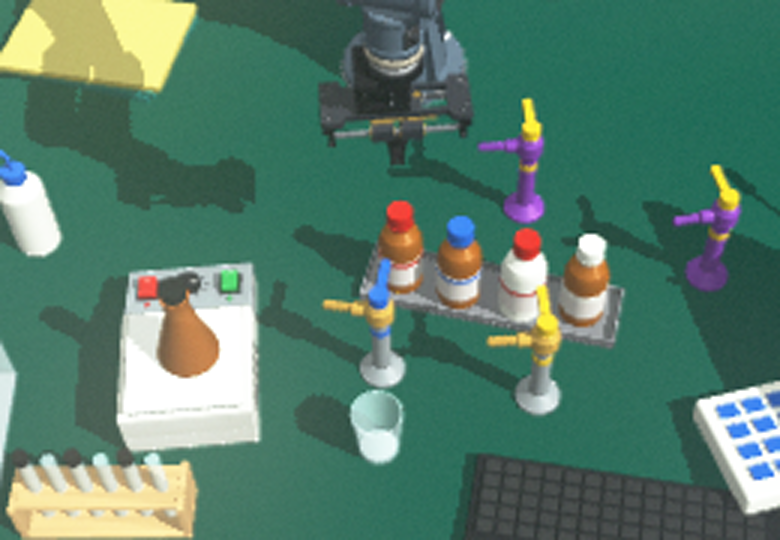

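The amber bottle's red cap is at px (325,188), in line with the fingers, and the estimates agree. I'll lower and dwell.

send_rows(plan=[[[-0.1,0.1,-0.48,0,1],[0,0,-0.48,0,1],[0,0,-0.48,0,1],[0,0,-0.48,0,1],[0,0,0,0,1],[0,0,0,0,1],[0,0,0,0,1],[0,0,0,0,1],[0,0,0,0,1],[0,0,0,0,1],[0,0,0,0,1],[0,0,0,0,1],[0,0,0,0,1],[0,0,0,0,1],[0,0,0,0,1],[0,0,0,0,1],[0,0,0,0,1],[0,0,0,0,1],[0,0,0,0,1],[0,0,0,0,1]]])

```text
time_s: 11.8
position: [0.4651, 0.0451, 0.2121]
tcp_rot: [[-0.983, -0.181, -0.0], [-0.181, 0.983, -0.0], [0.0, -0.0, -1.0]]
force: [-0.7, 0.6, -0.9]
opening: 0.001
```

send_rows(plan=[[[0,0,0,0,1],[0,0,0,0,1],[0,0,0,0,1],[0,0,0,0,1],[0,0,0,0,1],[0,0,0,0,1]]])

```text
time_s: 12.4
position: [0.4651, 0.0451, 0.2121]
tcp_rot: [[-0.983, -0.181, -0.0], [-0.181, 0.983, -0.0], [0.0, -0.0, -1.0]]
force: [0.4, 0.2, 0.7]
opening: 0.007
```

send_rows(plan=[[[0,0,0.5,0,1],[0,0,0.5,0,1],[0,0,0,0,1],[0.1,-0.8,0,0,1],[0.1,-0.8,0,0,1],[0.1,-0.8,0,0,1],[0.1,-0.8,0,0,1],[0.1,-0.8,0,0,1],[0.1,-0.8,0,0,1],[0.1,-0.8,0,0,1],[0.1,-0.8,0,0,1],[0.1,-0.8,0,0,1],[0.1,-0.8,0,0,1],[0,0,0,0,1],[0,0,0,0,1]]])

```text
time_s: 13.9
position: [0.4945, -0.1946, 0.2413]
tcp_rot: [[-0.984, -0.18, -0.001], [-0.18, 0.984, 0.002], [0.001, 0.002, -1.0]]
force: [0.1, -0.4, 0.7]
opening: 0.004
```

```bash
python3 - <<'E'
from rig import bot, imaging, mark_of
from h import *
s=bot.read_state()
print(s['position'],s['time_s'])
d=imaging.capture("wrist"); im=d["img"]; cv2.imwrite("pics/wrist3.png",im)
for t in ("stir_switch_end","stir_switch","heat_switch","stirrer"): print(t,[(q["at"],q["conf"]) for q in mark_of("wrist",t)])
T=np.eye(4);T[:3,:3]=s['tcp_rot'];T[:3,3]=s['position']; d["pose"]=T@d["T_tool_cam"]; np.savez("w3.npz",pose=d["pose"],mtx=d["mtx"])
b,g,r=[im[...,i].astype(int) for i in range(3)]
for n,M in (("G",(g>110)&(g>r+90)&(g>b+60)),("R",(r>110)&(r>g+80)&(r>b+80))):
    k,l,st,ce=cv2.connectedComponentsWithStats(M.astype(np.uint8))
    for i in range(1,k):
        if st[i,4]>60: print(n,st[i],ce[i].round(1),back(d,ce[i],.074).round(4))
print("proj end",proj(d,[.526,-.2,.08]))
E
```

```text
[ 0.49451406 -0.19462032  0.24127583] 13.9
stir_switch_end [([0.5286, -0.1969, 0.0786], 0.65)]Traceback (most recent call last):
  File "<stdin>", line 6, in <module>
ValueError: it knows: air_tap, beaker, bottle_blue, bottle_plastic, bottle_red, bottle_red_cap, bottle_white, flask, gas_lever_top, gas_tap, stir_switch_end, stirrer, tray, wash_bottle
```

View pics/wrist3.png

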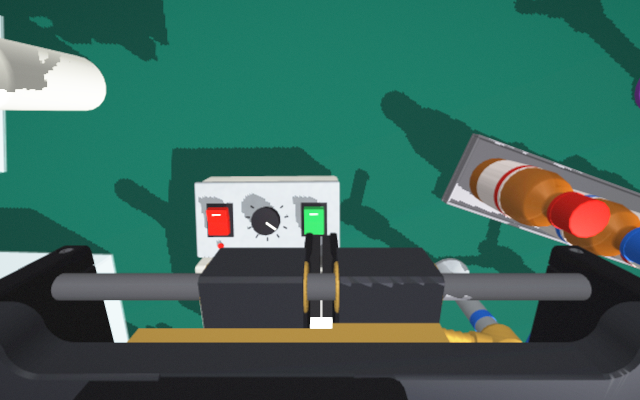

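```bash
python3 - <<'E'
from rig import bot, imaging, mark_of
from h import *
s=bot.read_state()
d=imaging.capture("wrist"); im=d["img"]
T=np.eye(4);T[:3,:3]=s['tcp_rot'];T[:3,3]=s['position']; d["pose"]=T@d["T_tool_cam"]
b,g,r=[im[...,i].astype(int) for i in range(3)]
for n,M in (("G",(g>150)&(g>r+90)&(g>b+60)),("R",(r>110)&(r>g+80)&(r>b+80))):
    M[260:]=0; M[:,400:]=0
    k,l,st,ce=cv2.connectedComponentsWithStats(M.astype(np.uint8))
    for i in range(1,k):
        if st[i,4]>60:
            x,y,w,h,_=st[i]
            print(n,st[i],"top-edge mid @z.08",back(d,(x+w/2,y),.08).round(4))
print("proj end",proj(d,[.526,-.2,.08]), [ (q["at"],q["conf"]) for q in mark_of("wrist","stir_switch_end")])
cr=im[180:250,190:350]; cv2.imwrite("pics/w3c.png",cv2.resize(cr,None,fx=5,fy=5,interpolation=cv2.INTER_NEAREST))
E
```

```text
G [303 207  20  27 481] top-edge mid @z.08 [ 0.5257 -0.1986  0.08  ]
R [205 207  25  28 607] top-edge mid @z.08 [ 0.5463 -0.3101  0.08  ]
proj end [311.79501201 207.02503283] [([0.5257, -0.1982, 0.0827], 0.72)]
```

View pics/w3c.png

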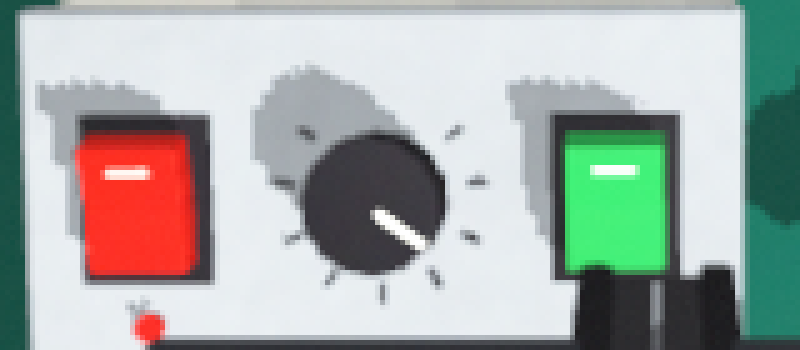

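The wrist view shows the green rocker's raised edge at px (312,208) and the panel squared to the image. Its end is at (0.526, -0.199, 0.08) and all the estimates agree to within 3 mm. I'll move above it and descend.

send_rows(plan=[[[0.5,-0.07,0,0,1],[0.5,-0.08,0,0,1],[0,0,0,0,1],[0,0,-0.7,0,1],[0,0,-0.7,0,1],[0,0,-0.7,0,1],[0,0,-0.7,0,1],[0,0,-0.7,0,1],[0,0,-0.7,0,1],[0,0,0,0,1],[0,0,0,0,1]]])

```text
time_s: 15.2
position: [0.5246, -0.1989, 0.1163]
tcp_rot: [[-0.983, -0.182, -0.001], [-0.182, 0.983, 0.001], [0.001, 0.001, -1.0]]
force: [0.3, 0.3, 0.3]
opening: 0.004
```

```bash
python3 - <<'E'
from rig import bot, imaging, mark_of
from h import *
print(bot.read_state()['position'])
for c in ("wrist","scene"):
    im=imaging.capture(c)["img"]
    cr=im[160:260,240:400] if c=="wrist" else im[140:250,200:360]
    cv2.imwrite(f"pics/{c}4.png",cv2.resize(cr,None,fx=5,fy=5,interpolation=cv2.INTER_CUBIC))
E
```

```text
[ 0.52459225 -0.19885549  0.11630871]
```

View pics/wrist4.png

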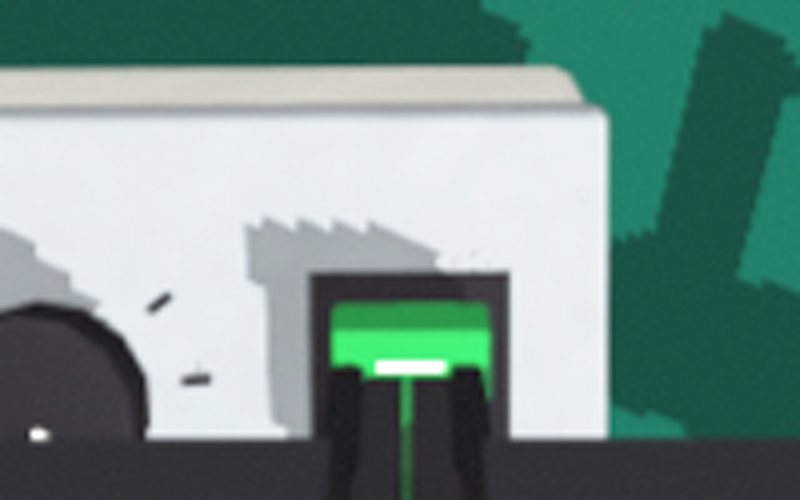

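View pics/scene4.png

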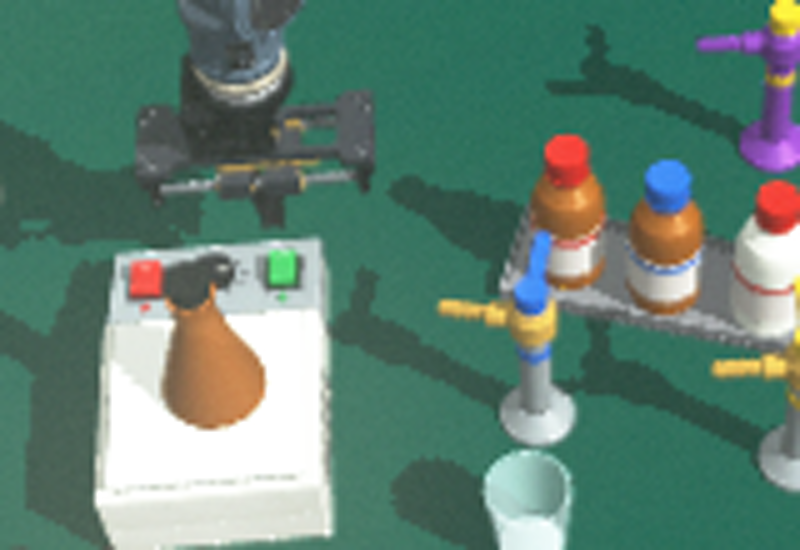

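```bash
python3 - <<'E'
from rig import bot, imaging, mark_of
from h import *
s=bot.read_state(); d=imaging.capture("wrist"); im=d["img"]
C=np.linalg.inv(d["T_tool_cam"])
def pt(p): c=C[:3,:3]@np.array(p)+C[:3,3]; u=d["mtx"]@c; return (u[:2]/u[2]).round(1)
for x in (-.0095,0,.0095): print("tip",x,pt([x,.0,.017]))
T=np.eye(4);T[:3,:3]=s['tcp_rot'];T[:3,3]=s['position']; d["pose"]=T@d["T_tool_cam"]
print("end .526",proj(d,[.526,-.199,.08]),back(d,(322,226),.08),back(d,(322,220.5),.073), mark_of("wrist","stir_switch_end")[:2])
E
```

```text
tip -0.0095 [322.7 243.9]
tip 0 [322.7 231.3]
tip 0.0095 [322.7 218.3]
end .526 [323.30339611 221.18713737] [ 0.53001319 -0.19925365  0.08      ] [ 0.52826382 -0.19957058  0.073     ] [{'at': [0.5271, -0.1957, 0.0808], 'conf': 0.61}]
```

The fingertips sit just outside the raised edge, so I'll shift 3 mm inwards to be sure they meet it, then press slowly.

send_rows(plan=[[[0.1,0,0,0,1],[0,0,-0.3,0,1],[0,0,-0.3,0,1],[0,0,-0.07,0,1],[0,0,-0.07,0,1],[0,0,0,0,1],[0,0,0,0,1]]])

```text
time_s: 16.1
position: [0.5281, -0.1994, 0.0939]
tcp_rot: [[-0.983, -0.181, -0.0], [-0.181, 0.983, 0.0], [0.0, 0.0, -1.0]]
force: [0.2, -0.5, -0.9]
opening: 0.008
```

send_rows(plan=[[[0,0,-0.06,0,1],[0,0,-0.06,0,1],[0,0,0,0,1],[0,0,0,0,1]]])

```text
time_s: 16.5
position: [0.5281, -0.1994, 0.0903]
tcp_rot: [[-0.983, -0.181, -0.0], [-0.181, 0.983, 0.0], [0.0, 0.0, -1.0]]
force: [0.4, 0.2, 0.7]
opening: 0.008
```

```bash
python3 - <<'E'
from rig import bot, imaging, mark_of
from h import *
s=bot.read_state();print(s['position'],s['force'])
im=imaging.capture("wrist")["img"]
cr=im[160:260,240:400]
cv2.imwrite("pics/wrist5.png",cv2.resize(cr,None,fx=5,fy=5,interpolation=cv2.INTER_CUBIC))
E
```

```text
[ 0.52807616 -0.19937497  0.09033371] [0.36270756 0.18768524 0.68736564]
```

View pics/wrist5.png

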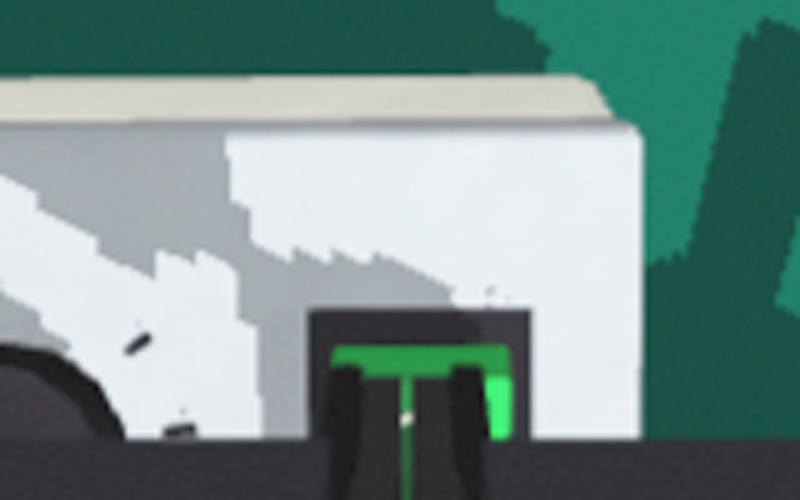

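send_rows(plan=[[[0,0,-0.06,0,1],[0,0,0,0,1],[0,0,0,0,1]]])

```text
time_s: 16.85
position: [0.5281, -0.1993, 0.0885]
tcp_rot: [[-0.983, -0.181, -0.0], [-0.181, 0.983, 0.0], [0.0, 0.0, -1.0]]
force: [0.2, 1.2, -0.3]
opening: 0.005
```

send_rows(plan=[[[0,0,-0.06,0,1],[0,0,0,0,1],[0,0,0,0,1]]])

```text
time_s: 17.15
position: [0.5281, -0.1994, 0.0867]
tcp_rot: [[-0.983, -0.181, -0.0], [-0.181, 0.983, 0.0], [0.0, 0.0, -1.0]]
force: [0.2, -0.7, -0.1]
opening: -0.001
```

```bash
python3 - <<'E'
from rig import bot, imaging, mark_of
from h import *
s=bot.read_state();print(s['position'],s['force'])
im=imaging.capture("wrist")["img"]
cr=im[160:260,240:400]
cv2.imwrite("pics/wrist6.png",cv2.resize(cr,None,fx=5,fy=5,interpolation=cv2.INTER_CUBIC))
E
```

```text
[ 0.52805778 -0.19936352  0.08668012] [ 0.19286104 -0.72351502 -0.06010251]
```

View pics/wrist6.png

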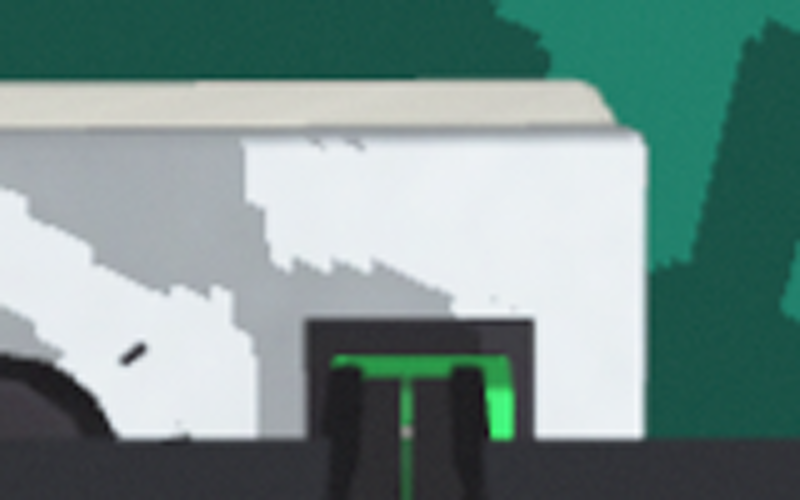

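No contact yet: the rocker is still up and there is no force. I'll go on in small steps and watch the force.

send_rows(plan=[[[0,0,-0.06,0,1],[0,0,0,0,1],[0,0,0,0,1]]])

```text
time_s: 17.5
position: [0.5281, -0.1993, 0.0849]
tcp_rot: [[-0.983, -0.181, -0.0], [-0.181, 0.983, 0.0], [0.0, 0.0, -1.0]]
force: [0.1, 1.6, 0.6]
opening: 0.003
```

send_rows(plan=[[[0,0,-0.06,0,1],[0,0,0,0,1],[0,0,0,0,1]]])

```text
time_s: 17.8
position: [0.528, -0.1993, 0.083]
tcp_rot: [[-0.983, -0.181, -0.0], [-0.181, 0.983, 0.0], [0.0, 0.0, -1.0]]
force: [0.4, -0.4, 0.6]
opening: 0.006
```

```bash
python3 - <<'E'
from rig import bot, imaging, mark_of
from h import *
s=bot.read_state();print(s['position'],s['force'])
for c in ("wrist","scene"):
    im=imaging.capture(c)["img"]
    cr=im[160:260,240:400] if c=="wrist" else im[150:220,210:310]
    f=5 if c=="wrist" else 8
    cv2.imwrite(f"pics/{c}7.png",cv2.resize(cr,None,fx=f,fy=f,interpolation=cv2.INTER_CUBIC))
E
```

```text
[ 0.5280356  -0.19933268  0.08304901] [ 0.37074988 -0.36435837  0.60640301]
```

View pics/wrist7.png

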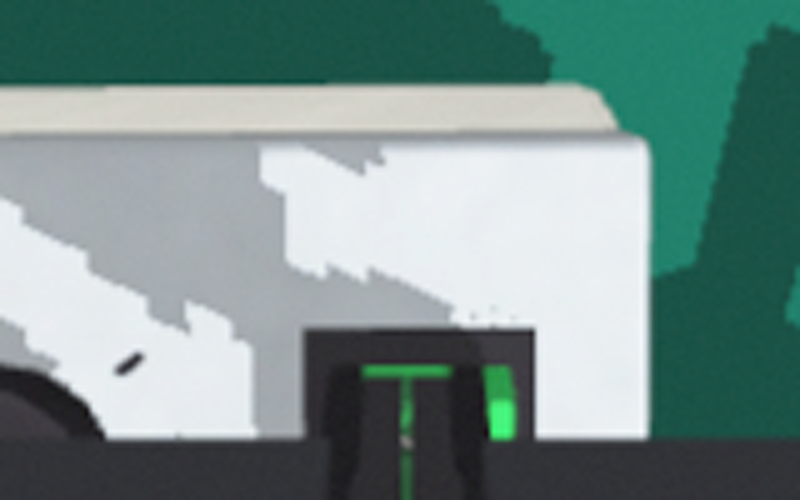

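View pics/scene7.png

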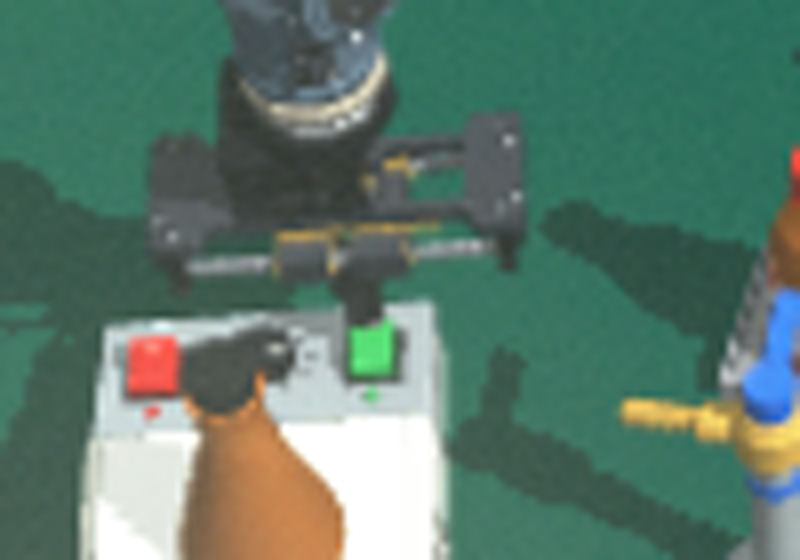

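```bash
python3 - <<'E'
from rig import bot, imaging, mark_of
from h import *
s=bot.read_state(); d=imaging.capture("wrist"); im=d["img"]
T=np.eye(4);T[:3,:3]=s['tcp_rot'];T[:3,3]=s['position']; d["pose"]=T@d["T_tool_cam"]
for r in (233,240,): print(r,[back(d,(338,r),z).round(4) for z in (.066,.08)])
cv2.imwrite("pics/wrist7f.png",cv2.resize(im[200:345,200:440],None,fx=3.3,fy=3.3,interpolation=cv2.INTER_CUBIC))
for c in ("scene",):
  d=imaging.capture(c)
  for p in ([.528,-.199,.066],[.528,-.199,.08],[.536,-.199,.08]): print(proj(d,p))
E
```

```text
233 [array([ 0.5275, -0.1888,  0.066 ]), array([ 0.5218, -0.1907,  0.08  ])]
240 [array([ 0.5327, -0.1877,  0.066 ]), array([ 0.5265, -0.1897,  0.08  ])]
[256.55012504 192.19857815]
[256.13145062 190.25436174]
[255.79149312 191.73782966]
```

View pics/wrist7f.png

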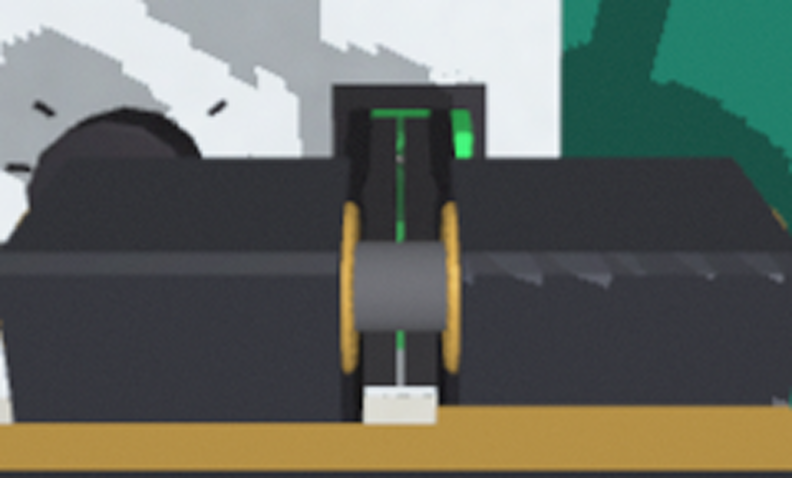

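The fingertips went down just outside the rocker edge. In the wrist view they cover the dark front face, and the scene view shows them behind the rocker, so they are narrow along x. I'll lift, shift about 6 mm inwards along the stirrer's x and press again.

send_rows(plan=[[[0,0,0.4,0,1],[0,0,0.3,0,1],[0.2,0.03,0,0,1],[0,0,0,0,1],[0,0,-0.15,0,1],[0,0,-0.15,0,1],[0,0,0,0,1],[0,0,0,0,1]]])

```text
time_s: 18.8
position: [0.5337, -0.1983, 0.0945]
tcp_rot: [[-0.983, -0.181, -0.001], [-0.181, 0.983, 0.001], [0.001, 0.001, -1.0]]
force: [-0.1, -0.4, -0.5]
opening: 0.005
```

```bash
python3 - <<'E'
from rig import bot, imaging, mark_of
from h import *
s=bot.read_state();print(s['position'],s['force'])
im=imaging.capture("wrist")["img"]
cv2.imwrite("pics/wrist8.png",cv2.resize(im[160:260,240:400],None,fx=5,fy=5,interpolation=cv2.INTER_CUBIC))
E
```

```text
[ 0.53365652 -0.19827993  0.09449995] [-0.10796617 -0.42815595 -0.45732244]
```

View pics/wrist8.png

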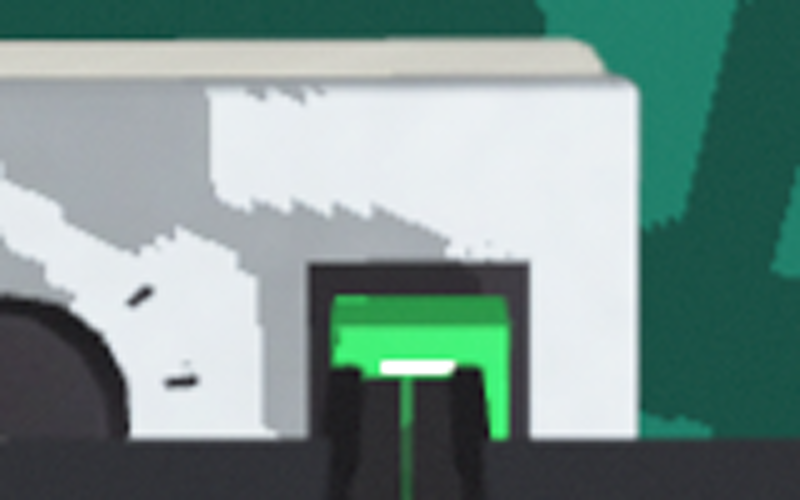

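send_rows(plan=[[[0,0,-0.06,0,1],[0,0,-0.06,0,1],[0,0,0,0,1],[0,0,0,0,1]]])

```text
time_s: 19.25
position: [0.5341, -0.1985, 0.0915]
tcp_rot: [[-0.983, -0.181, -0.0], [-0.181, 0.983, 0.0], [0.0, 0.0, -1.0]]
force: [0.6, 0.4, -0.6]
opening: 0.007
```

send_rows(plan=[[[0,0,-0.06,0,1],[0,0,0,0,1],[0,0,0,0,1]]])

```text
time_s: 19.55
position: [0.5341, -0.1984, 0.0897]
tcp_rot: [[-0.983, -0.181, -0.0], [-0.181, 0.983, 0.0], [0.0, 0.0, -1.0]]
force: [0.1, -0.6, -0.0]
opening: 0.001
```

```bash
python3 - <<'E'
from rig import bot, imaging, mark_of
from h import *
s=bot.read_state();print(s['position'],s['force'],s['time_s'])
im=imaging.capture("wrist")["img"]
cv2.imwrite("pics/wrist9.png",cv2.resize(im[160:260,240:400],None,fx=5,fy=5,interpolation=cv2.INTER_CUBIC))
E
```

```text
[ 0.53406773 -0.19842649  0.08970294] [ 0.10190559 -0.58375148 -0.03654296] 19.55
```

View pics/wrist9.png

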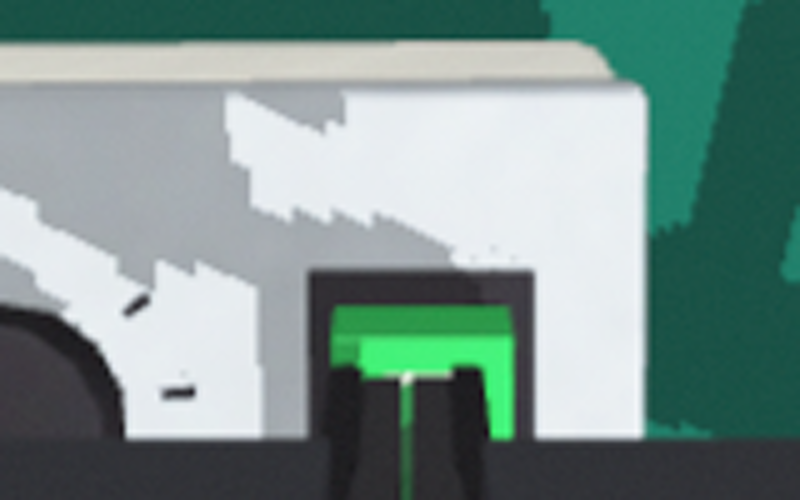

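send_rows(plan=[[[0,0,-0.06,0,1],[0,0,-0.06,0,1],[0,0,0,0,1],[0,0,0,0,1]]])

```text
time_s: 20.0
position: [0.534, -0.1984, 0.086]
tcp_rot: [[-0.983, -0.181, -0.0], [-0.181, 0.983, 0.0], [0.0, 0.0, -1.0]]
force: [0.7, 0.2, 0.2]
opening: 0.007
```

send_rows(plan=[[[0,0,-0.06,0,1],[0,0,0,0,1],[0,0,0,0,1]]])

```text
time_s: 20.3
position: [0.5341, -0.1985, 0.0843]
tcp_rot: [[-0.983, -0.181, -0.0], [-0.181, 0.983, 0.0], [0.0, 0.0, -1.0]]
force: [-0.2, -0.2, 0.4]
opening: 0.006
```

```bash
python3 - <<'E'
from rig import bot, imaging, mark_of
from h import *
s=bot.read_state();print(s['position'],s['force'],s['time_s'])
im=imaging.capture("wrist")["img"]
cv2.imwrite("pics/wrist10.png",cv2.resize(im[160:260,240:400],None,fx=5,fy=5,interpolation=cv2.INTER_CUBIC))
E
```

```text
[ 0.53408493 -0.19848412  0.08430175] [-0.16021073 -0.19199097  0.44543206] 20.3
```

View pics/wrist10.png

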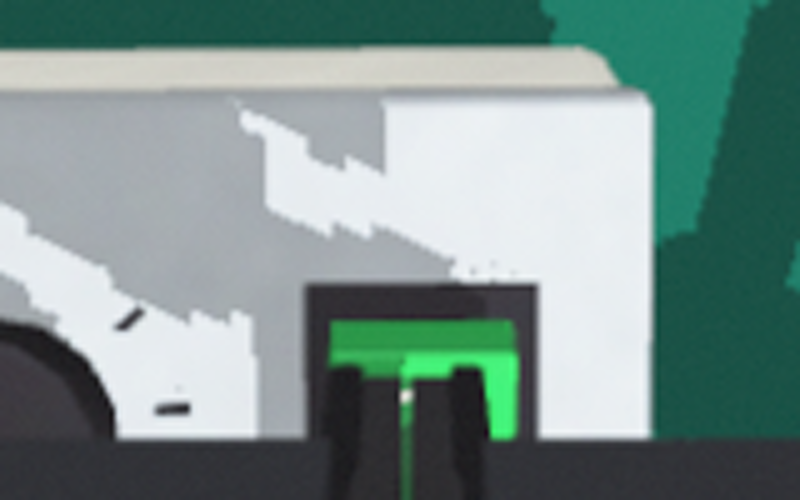

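There is still no contact, although the nominal fingertip height is already below the rocker. The scene pictures put the closed tips about 14 mm higher than the nominal tip extent, because closing retracts them. So the tips are now just above the rocker. I'll come back out 4 mm to press close to the edge and continue down in small steps.

send_rows(plan=[[[-0.13,-0.02,0,0,1],[0,0,-0.06,0,1],[0,0,0,0,1],[0,0,0,0,1]]])

```text
time_s: 20.75
position: [0.5302, -0.1991, 0.0825]
tcp_rot: [[-0.983, -0.181, -0.0], [-0.181, 0.983, 0.0], [0.0, 0.0, -1.0]]
force: [0.9, 1.1, -0.6]
opening: 0.004
```

send_rows(plan=[[[0,0,-0.06,0,1],[0,0,0,0,1],[0,0,0,0,1]]])

```text
time_s: 21.05
position: [0.5302, -0.199, 0.0807]
tcp_rot: [[-0.983, -0.181, -0.0], [-0.181, 0.983, 0.0], [0.0, 0.0, -1.0]]
force: [-0.0, -0.5, -0.2]
opening: 0.005
```

```bash
python3 - <<'E'
from rig import bot, imaging, mark_of
from h import *
s=bot.read_state();print(s['position'],s['force'],s['time_s'])
for c in ("wrist","scene"):
    im=imaging.capture(c)["img"]
    cr=im[160:260,240:400] if c=="wrist" else im[150:220,210:310]
    f=5 if c=="wrist" else 8
    cv2.imwrite(f"pics/{c}11.png",cv2.resize(cr,None,fx=f,fy=f,interpolation=cv2.INTER_CUBIC))
E
```

```text
[ 0.53018779 -0.19904439  0.08066723] [-0.04549598 -0.47280408 -0.16154849] 21.05
```

View pics/wrist11.png

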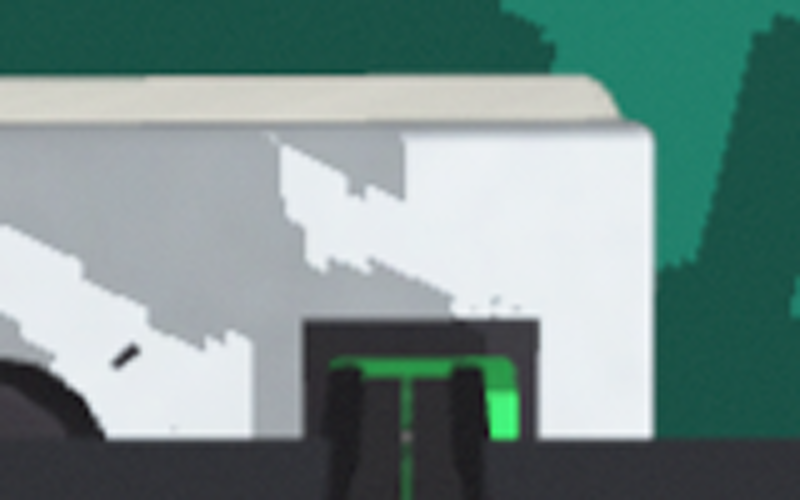

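View pics/scene11.png

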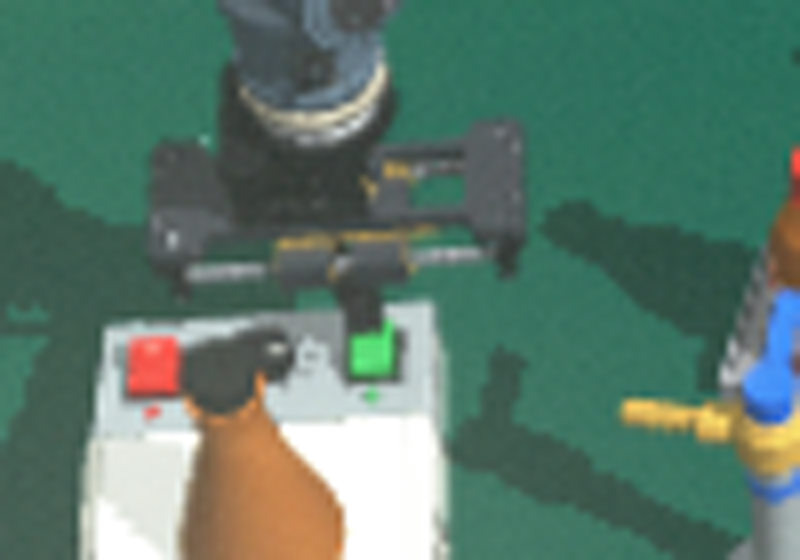

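send_rows(plan=[[[0,0,-0.06,0,1],[0,0,0,0,1],[0,0,0,0,1]]])

```text
time_s: 21.45
position: [0.5302, -0.199, 0.0789]
tcp_rot: [[-0.983, -0.181, -0.0], [-0.181, 0.983, 0.0], [0.0, 0.0, -1.0]]
force: [-0.6, -0.5, 0.3]
opening: 0.005
```

send_rows(plan=[[[0,0,-0.06,0,1],[0,0,0,0,1],[0,0,0,0,1]]])

```text
time_s: 21.75
position: [0.5302, -0.1991, 0.0771]
tcp_rot: [[-0.983, -0.181, -0.0], [-0.181, 0.983, 0.0], [0.0, 0.0, -1.0]]
force: [-0.1, 0.3, 0.3]
opening: 0.007
```

```bash
python3 - <<'E'
from rig import bot, imaging, mark_of
from h import *
s=bot.read_state();print(s['position'],s['force'],s['time_s'])
for c in ("wrist","scene"):
    im=imaging.capture(c)["img"]
    cr=im[160:260,240:400] if c=="wrist" else im[150:220,210:310]
    f=5 if c=="wrist" else 8
    cv2.imwrite(f"pics/{c}12.png",cv2.resize(cr,None,fx=f,fy=f,interpolation=cv2.INTER_CUBIC))
E
```

```text
[ 0.5301598  -0.19905896  0.07708135] [-0.11075972  0.25106268  0.30746265] 21.75
```

View pics/wrist12.png

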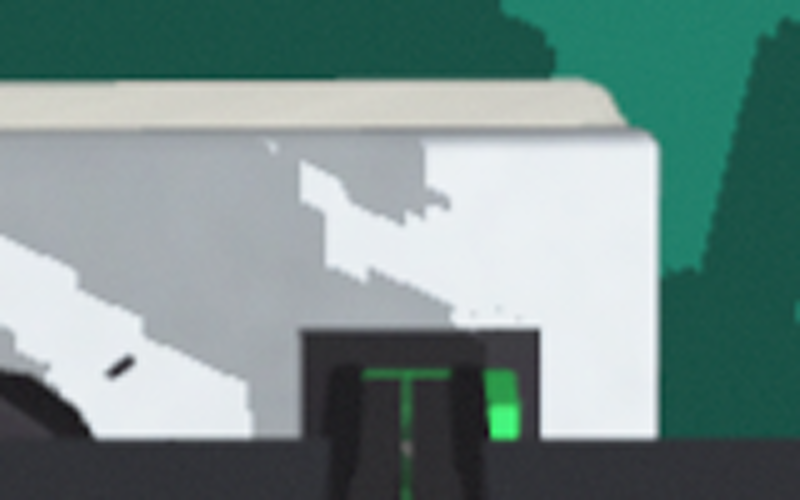

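View pics/scene12.png

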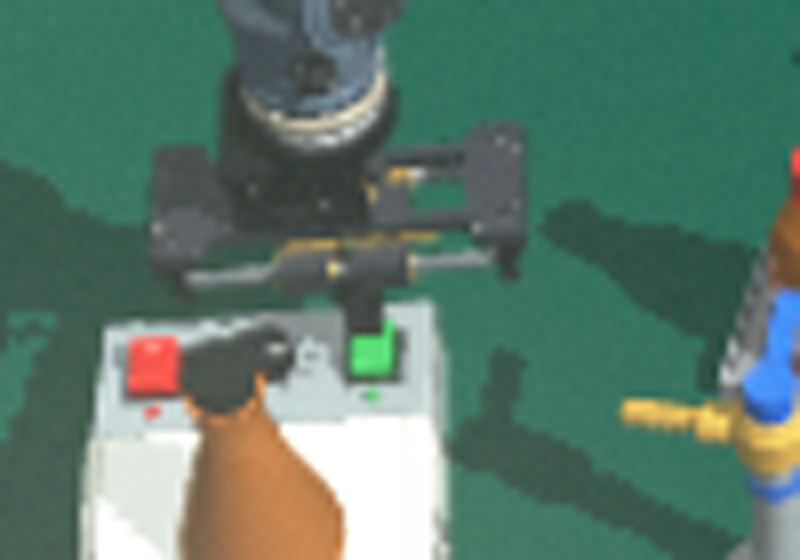

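send_rows(plan=[[[0,0,-0.06,0,1],[0,0,-0.06,0,1],[0,0,0,0,1]]])

```text
time_s: 22.15
position: [0.5301, -0.1991, 0.0734]
tcp_rot: [[-0.983, -0.181, -0.0], [-0.181, 0.983, -0.0], [0.0, 0.0, -1.0]]
force: [-0.7, -0.5, 1.1]
opening: 0.002
```

send_rows(plan=[[[0,0,-0.06,0,1],[0,0,0,0,1]]])

```text
time_s: 22.35
position: [0.5295, -0.1992, 0.072]
tcp_rot: [[-0.983, -0.182, -0.001], [-0.182, 0.983, -0.0], [0.001, 0.0, -1.0]]
force: [-3.5, -1.1, 3.6]
opening: 0.001
```

```bash
python3 - <<'E'
from rig import bot, imaging, mark_of
from h import *
s=bot.read_state();print(s['position'],s['force'],s['time_s'])
for c in ("wrist","scene"):
    im=imaging.capture(c)["img"]
    cr=im[160:260,240:400] if c=="wrist" else im[150:220,210:310]
    f=5 if c=="wrist" else 8
    cv2.imwrite(f"pics/{c}13.png",cv2.resize(cr,None,fx=f,fy=f,interpolation=cv2.INTER_CUBIC))
E
```

```text
[ 0.52950335 -0.19923229  0.0719703 ] [-3.48393451 -1.07138107  3.59317352] 22.35
```

View pics/wrist13.png

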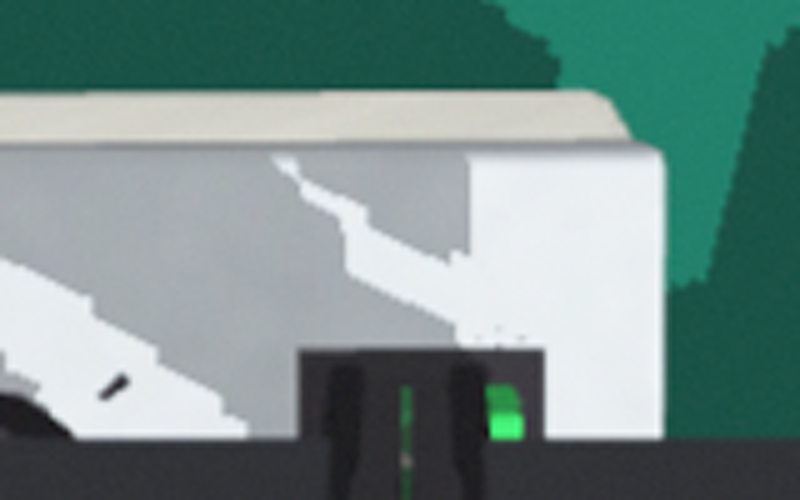

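View pics/scene13.png

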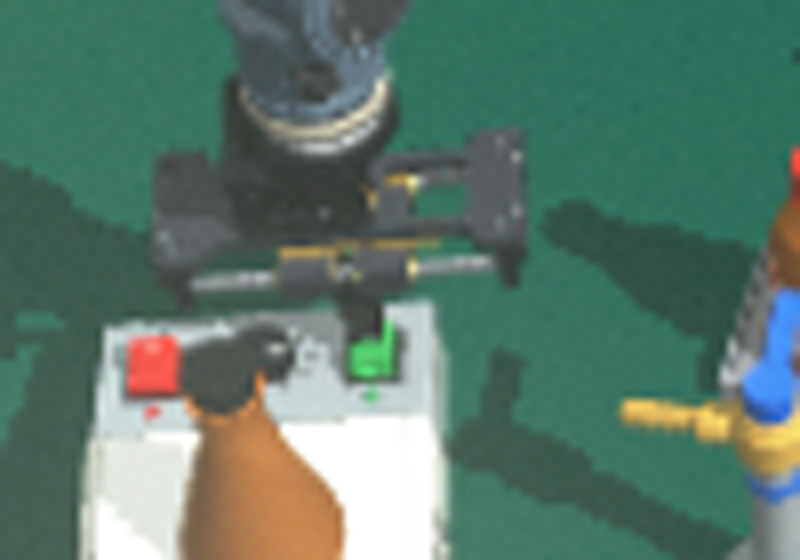

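Contact: 3.6 N upward and 3.5 N outward, as expected when the rocker edge drags outwards while turning. The scene view shows the finger over the rocker, so I'll keep pressing.

send_rows(plan=[[[0,0,-0.06,0,1],[0,0,0,0,1]]])

```text
time_s: 22.65
position: [0.529, -0.1993, 0.0712]
tcp_rot: [[-0.983, -0.182, -0.002], [-0.182, 0.983, -0.0], [0.002, 0.0, -1.0]]
force: [-6.3, -1.4, 13.8]
opening: 0.01
```

send_rows(plan=[[[0,0,-0.06,0,1],[0,0,0,0,1]]])

```text
time_s: 22.85
position: [0.5283, -0.1995, 0.0703]
tcp_rot: [[-0.983, -0.182, -0.003], [-0.182, 0.983, -0.001], [0.003, -0.0, -1.0]]
force: [-9.0, -1.9, 19.2]
opening: 0.002
```

```bash
python3 - <<'E'
from rig import bot, imaging, mark_of
from h import *
s=bot.read_state();print(s['position'],s['force'],s['time_s'])
for c in ("wrist","scene"):
    im=imaging.capture(c)["img"]
    cr=im[160:260,240:400] if c=="wrist" else im[150:220,210:310]
    f=5 if c=="wrist" else 8
    cv2.imwrite(f"pics/{c}14.png",cv2.resize(cr,None,fx=f,fy=f,interpolation=cv2.INTER_CUBIC))
E
```

```text
[ 0.52830703 -0.19946333  0.07030195] [-9.02949371 -1.8666018  19.22864587] 22.85
```

View pics/wrist14.png

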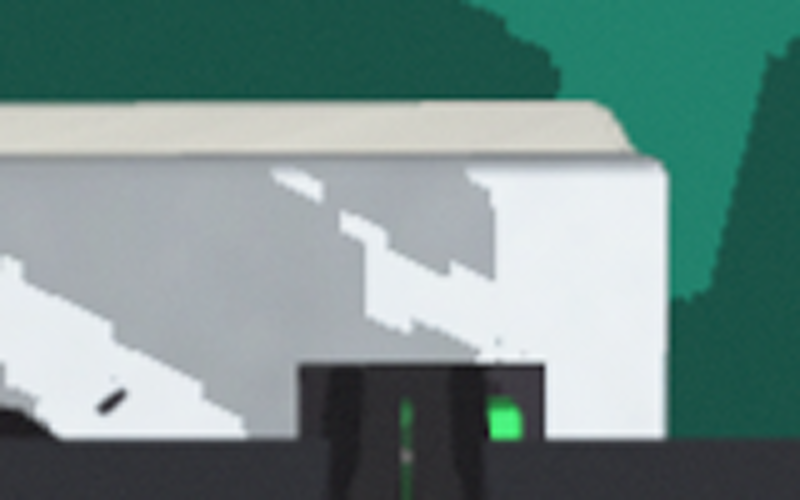

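View pics/scene14.png

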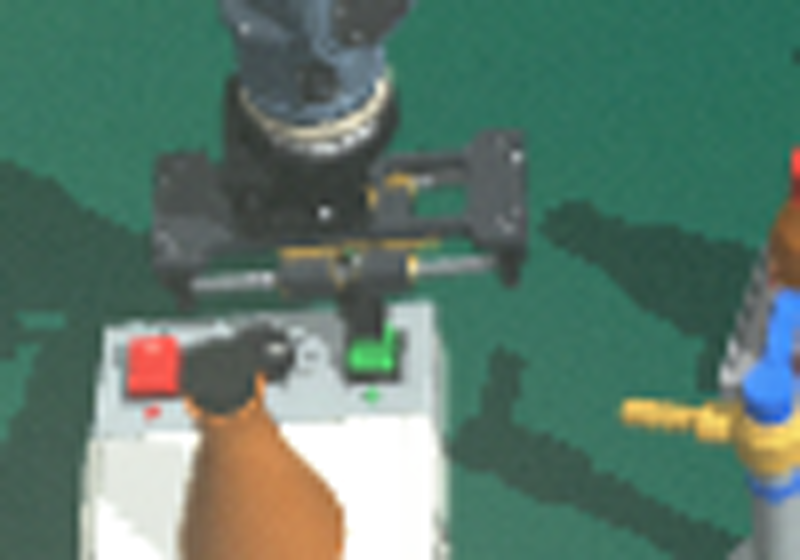

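The front face has dropped out of view and the force has risen sharply to 19 N, so the rocker looks to be at its stop. I'll hold briefly, lift and check.

send_rows(plan=[[[0,0,0,0,1],[0,0,0,0,1],[0,0,0,0,1],[0,0,0.3,0,1],[0,0,0.5,0,1],[0,0,0.8,0,1],[0,0,1,0,1],[0,0,1,0,1],[0,0,1,0,1],[0,0,1,0,1],[-0.5,0,0,0,1],[-0.5,0,0,0,1],[0,0,0,0,1],[0,0,0,0,1]]])

```text
time_s: 24.35
position: [0.5008, -0.1991, 0.2361]
tcp_rot: [[-0.984, -0.181, 0.001], [-0.181, 0.984, 0.0], [-0.001, -0.0, -1.0]]
force: [0.3, 0.1, -0.7]
opening: 0.004
```

```bash
python3 - <<'E'
from rig import bot, imaging, mark_of
from h import *
s=bot.read_state();print(s['position'],s['force'],s['time_s'])
for c in ("wrist","scene"):
    im=imaging.capture(c)["img"]
    cr=im[170:270,190:350] if c=="wrist" else im[150:220,210:310]
    f=5 if c=="wrist" else 8
    if c=="scene": cv2.imwrite("pics/scene15full.png",im)
    cv2.imwrite(f"pics/{c}15.png",cv2.resize(cr,None,fx=f,fy=f,interpolation=cv2.INTER_CUBIC))
    for t in ("bottle_red","bottle_blue","bottle_white","bottle_plastic","flask","beaker","wash_bottle"):
        print(c,t,[(q["at"].__class__ and [round(float(v),3) for v in q["at"]],round(q["conf"],2)) for q in mark_of(c,t)[:1]])
E
```

```text
[ 0.50082345 -0.19906202  0.23609779] [ 0.25649743  0.10909669 -0.69727139] 24.35
wrist bottle_red [([0.46, 0.042, 0.002], 0.76)]
wrist bottle_blue []
wrist bottle_white []
wrist bottle_plastic []
wrist flask [([0.457, 0.042, 0.001], 0.74)]
wrist beaker [([0.524, -0.198, 0.07], 0.2)]
wrist wash_bottle [([0.439, -0.522, -0.001], 0.71)]
scene bottle_red [([0.461, 0.044, 0.003], 0.64)]
scene bottle_blue [([0.483, 0.131, 0.001], 0.66)]
scene bottle_white [([0.5, 0.311, 0.004], 0.55)]
scene bottle_plastic [([0.496, 0.224, 0.004], 0.67)]
scene flask [([0.682, -0.219, 0.108], 0.75)]
scene beaker [([0.749, 0.043, 0.002], 0.65)]
scene wash_bottle [([0.434, -0.518, -0.002], 0.61)]
```

View pics/wrist15.png

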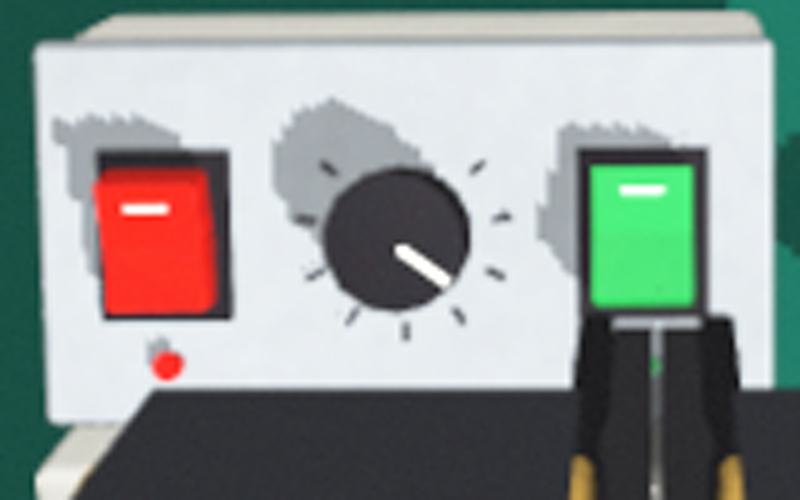

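View pics/scene15.png

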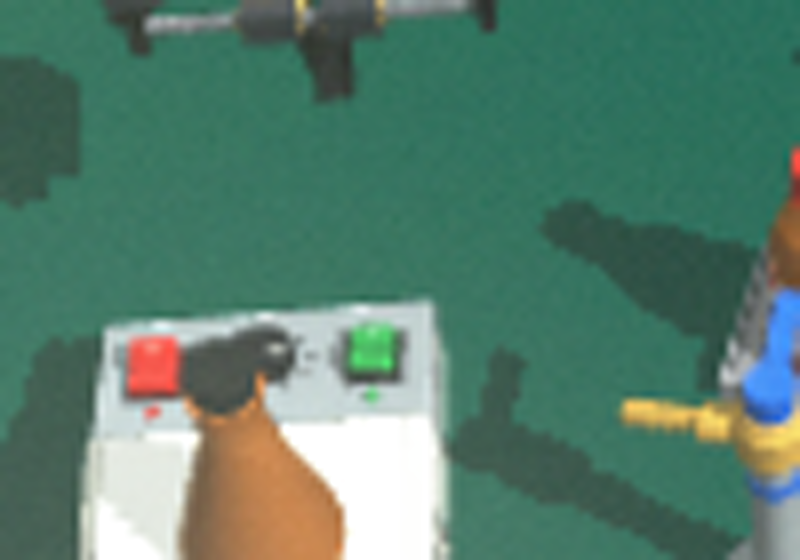

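View pics/scene15full.png

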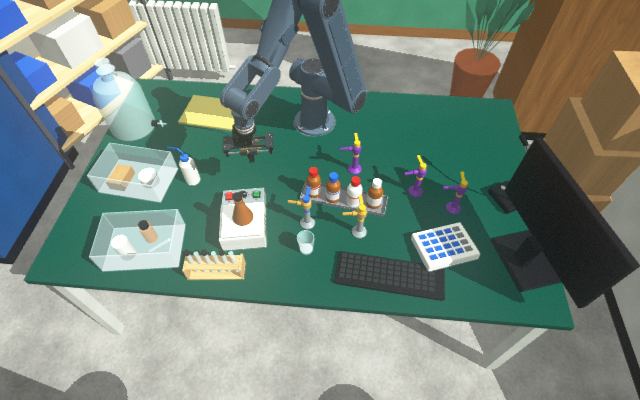

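```bash
python3 - <<'E'
from rig import bot, imaging, mark_of
from h import *
s=bot.read_state(); d=imaging.capture("wrist"); im=d["img"]
T=np.eye(4);T[:3,:3]=s['tcp_rot'];T[:3,3]=s['position']; d["pose"]=T@d["T_tool_cam"]
u=np.array([np.cos(.183),np.sin(.183),0])
for y in (-.199,):
  for f in (0,.25,.5,.75,.8,1):
    E=np.array([.5275,-.199,.08])-u*.004*f-np.array([0,0,.007*f]); print("frac",f,proj(d,E).round(2))
# panel front edge ref and column profile through the rocker
for c in (312,314,318,321,326): print(c,[(r,*map(int,im[r,c])) for r in range(197,208)])
print(mark_of("wrist","stir_switch_end")[:1])
# red switch (off), same offsets mirrored: ref
E1=np.array([.5275,-.199,.08])+.116*np.array([np.sin(.183),-np.cos(.183),0]); print("red off",proj(d,E1).round(2))
for c in (215,220,224): print(c,[(r,*map(int,im[r,c])) for r in range(197,210)])
E
```

```text
frac 0 [317.93 205.89]
frac 0.25 [317.94 204.62]
frac 0.5 [317.95 203.35]
frac 0.75 [317.96 202.1 ]
frac 0.8 [317.97 201.85]
frac 1 [317.98 200.86]
312 [(197, 181, 176, 169), (198, 181, 175, 170), (199, 147, 141, 138), (200, 85, 81, 80), (201, 53, 49, 51), (202, 52, 48, 50), (203, 62, 104, 47), (204, 111, 223, 67), (205, 128, 243, 78), (206, 126, 241, 77), (207, 127, 241, 79)]
314 [(197, 181, 175, 168), (198, 181, 175, 169), (199, 146, 141, 137), (200, 85, 81, 80), (201, 52, 47, 50), (202, 54, 48, 51), (203, 64, 108, 49), (204, 112, 224, 69), (205, 130, 243, 80), (206, 127, 241, 78), (207, 159, 247, 123)]
318 [(197, 178, 173, 166), (198, 178, 172, 165), (199, 147, 141, 137), (200, 83, 79, 79), (201, 53, 48, 50), (202, 53, 50, 52), (203, 64, 108, 49), (204, 111, 224, 71), (205, 129, 243, 81), (206, 127, 241, 79), (207, 174, 249, 141)]
321 [(197, 202, 197, 190), (198, 176, 171, 166), (199, 144, 139, 135), (200, 86, 82, 81), (201, 54, 50, 54), (202, 52, 47, 49), (203, 64, 107, 48), (204, 114, 225, 72), (205, 128, 243, 79), (206, 128, 241, 77), (207, 176, 250, 140)]
326 [(197, 226, 221, 
[... 395 characters left out ...]
), (202, 47, 43, 44), (203, 48, 43, 44), (204, 34, 36, 152), (205, 25, 32, 189), (206, 28, 34, 189), (207, 38, 44, 242), (208, 41, 52, 254), (209, 34, 49, 254)]
220 [(197, 176, 170, 164), (198, 175, 169, 164), (199, 176, 171, 166), (200, 120, 116, 113), (201, 47, 43, 46), (202, 47, 41, 43), (203, 48, 43, 46), (204, 35, 35, 151), (205, 28, 32, 190), (206, 28, 35, 189), (207, 40, 49, 244), (208, 39, 52, 254), (209, 36, 49, 254)]
224 [(197, 177, 171, 165), (198, 176, 170, 165), (199, 177, 171, 165), (200, 121, 117, 113), (201, 48, 43, 46), (202, 46, 43, 44), (203, 48, 44, 46), (204, 36, 39, 153), (205, 27, 34, 190), (206, 27, 32, 188), (207, 41, 49, 245), (208, 41, 50, 254), (209, 38, 46, 254)]
```

The flask, bottles, beaker and wash bottle haven't moved, and the heat switch is still off. The green rocker has clearly gone over: the front face is hidden and the network puts its end at (0.5235, -0.197, 0.073), the "on" position. My pixel measurement leaves some doubt about the last part of the stroke, though. I'll press once more, further out at the edge.

send_rows(plan=[[[0.75,0,0,0,1],[0,0,0,0,1],[0,0,-0.8,0,1],[0,0,-0.9,0,1],[0,0,-0.9,0,1],[0,0,-0.9,0,1],[0,0,-0.9,0,1],[0,0,-0.7,0,1],[0,0,0,0,1],[0,0,0,0,1]]])

```text
time_s: 26.25
position: [0.5224, -0.1991, 0.0833]
tcp_rot: [[-0.983, -0.181, -0.001], [-0.181, 0.983, 0.0], [0.001, 0.0, -1.0]]
force: [-0.4, -0.2, 0.3]
opening: 0.004
```

send_rows(plan=[[[0,0,-0.1,0,1],[0,0,-0.1,0,1],[0,0,-0.1,0,1],[0,0,0,0,1],[0,0,0,0,1]]])

```text
time_s: 26.75
position: [0.5228, -0.1991, 0.0743]
tcp_rot: [[-0.983, -0.181, 0.0], [-0.181, 0.983, -0.0], [-0.0, -0.0, -1.0]]
force: [0.2, -0.1, -0.1]
opening: 0.006
```

send_rows(plan=[[[0,0,-0.07,0,1],[0,0,-0.07,0,1],[0,0,0,0,1],[0,0,0,0,1]]])

```text
time_s: 27.15
position: [0.5227, -0.1991, 0.0698]
tcp_rot: [[-0.983, -0.181, -0.0], [-0.181, 0.983, 0.0], [0.0, 0.0, -1.0]]
force: [0.3, -1.1, 0.1]
opening: 0.006
```

send_rows(plan=[[[0,0,-0.06,0,1],[0,0,0,0,1],[0,0,0,0,1]]])

```text
time_s: 27.45
position: [0.5229, -0.1991, 0.0691]
tcp_rot: [[-0.983, -0.181, 0.001], [-0.181, 0.983, -0.0], [-0.0, -0.0, -1.0]]
force: [-1.3, 1.4, 7.0]
opening: 0.009
```

```bash
python3 - <<'E'
from rig import bot, imaging, mark_of
from h import *
s=bot.read_state();print(s['position'],s['force'],s['time_s'])
for c in ("wrist","scene"):
    im=imaging.capture(c)["img"]
    cr=im[160:260,240:400] if c=="wrist" else im[150:220,210:310]
    f=5 if c=="wrist" else 8
    cv2.imwrite(f"pics/{c}16.png",cv2.resize(cr,None,fx=f,fy=f,interpolation=cv2.INTER_CUBIC))
E
```

```text
[ 0.52285108 -0.19911846  0.06911752] [-1.25472086  1.42584593  7.02240811] 27.45
```

View pics/wrist16.png

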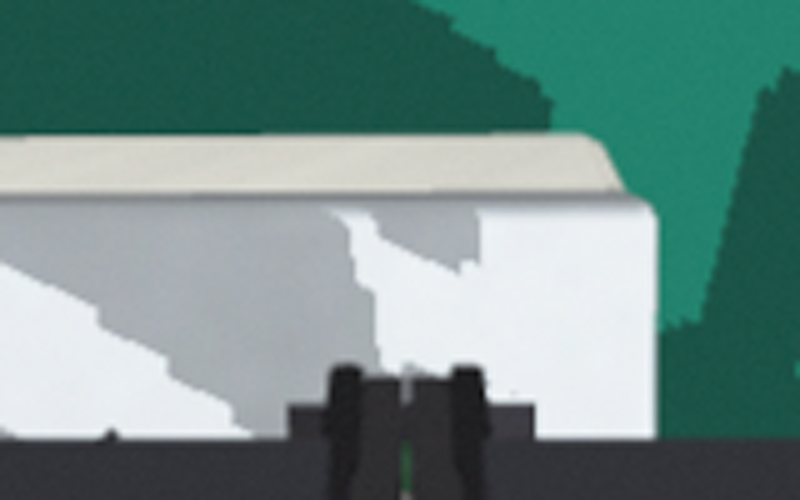

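View pics/scene16.png

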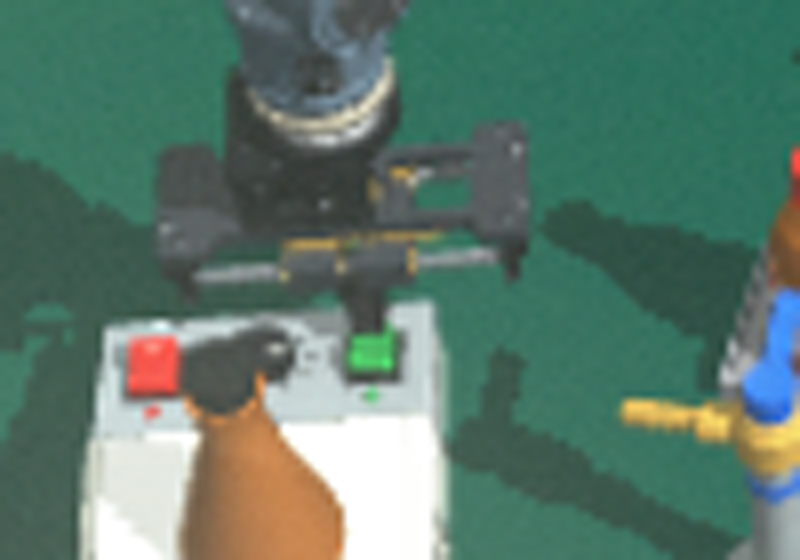

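send_rows(plan=[[[0,0,-0.06,0,1],[0,0,0,0,1],[0,0,0,0,1]]])

```text
time_s: 27.85
position: [0.5229, -0.1992, 0.0688]
tcp_rot: [[-0.983, -0.181, 0.001], [-0.181, 0.983, -0.001], [-0.001, -0.001, -1.0]]
force: [-3.2, 1.7, 17.0]
opening: 0.003
```

send_rows(plan=[[[0,0,0.3,0,1],[0,0,0.5,0,1],[0,0,0.8,0,1],[0,0,1,0,1],[0,0,1,0,1],[0,0,1,0,1],[0,0,1,0,1],[-0.7,0,0,0,1],[0,0,0,0,1],[0,0,0,0,1]]])

```text
time_s: 28.85
position: [0.5015, -0.1988, 0.234]
tcp_rot: [[-0.984, -0.181, -0.0], [-0.181, 0.984, 0.001], [0.0, 0.001, -1.0]]
force: [0.8, 0.2, 1.5]
opening: 0.005
```

```bash
python3 - <<'E'
from rig import bot, imaging, mark_of
from h import *
s=bot.read_state();print(s['position'],s['force'],s['time_s'])
d=imaging.capture("wrist"); im=d["img"]
cv2.imwrite("pics/wrist17.png",cv2.resize(im[170:270,190:350],None,fx=5,fy=5,interpolation=cv2.INTER_CUBIC))
for c in (314,321): print(c,[(r,*map(int,im[r,c])) for r in range(197,208)])
for c in (220,): print(c,[(r,*map(int,im[r,c])) for r in range(197,210)])
print(mark_of("wrist","stir_switch_end")[:1])
imaging.capture("scene")
for t in ("bottle_red","bottle_blue","bottle_white","bottle_plastic","flask","beaker","wash_bottle"): print(t,[[round(float(v),3) for v in q["at"]] for q in mark_of("scene",t)[:1]])
E
```

```text
[ 0.50147858 -0.19884075  0.23404456] [0.76130729 0.15765193 1.51670223] 28.85
314 [(197, 180, 176, 168), (198, 181, 176, 169), (199, 125, 119, 117), (200, 52, 47, 50), (201, 54, 49, 51), (202, 53, 53, 50), (203, 92, 184, 58), (204, 119, 235, 73), (205, 127, 242, 78), (206, 125, 241, 77), (207, 226, 253, 217)]
321 [(197, 178, 173, 168), (198, 177, 172, 166), (199, 122, 118, 115), (200, 53, 48, 50), (201, 52, 47, 50), (202, 52, 56, 47), (203, 95, 188, 61), (204, 123, 237, 74), (205, 126, 241, 77), (206, 128, 241, 79), (207, 247, 255, 246)]
220 [(197, 176, 170, 164), (198, 176, 171, 165), (199, 154, 149, 144), (200, 95, 91, 89), (201, 47, 43, 45), (202, 49, 45, 48), (203, 44, 40, 74), (204, 33, 38, 160), (205, 27, 34, 191), (206, 30, 35, 197), (207, 32, 42, 250), (208, 37, 50, 254), (209, 35, 49, 254)]
[{'at': [0.5256, -0.199, 0.0704], 'conf': 0.84}]
bottle_red [[0.461, 0.043, 0.005]]
bottle_blue [[0.486, 0.127, 0.003]]
bottle_white [[0.5, 0.31, 0.004]]
bottle_plastic [[0.647, -0.231, -0.005]]
flask [[0.687, -0.218, 0.109]]
beaker [[0.75, 0.042, -0.0]]
wash_bottle [[0.436, -0.517, 0.003]]
```

View pics/wrist17.png

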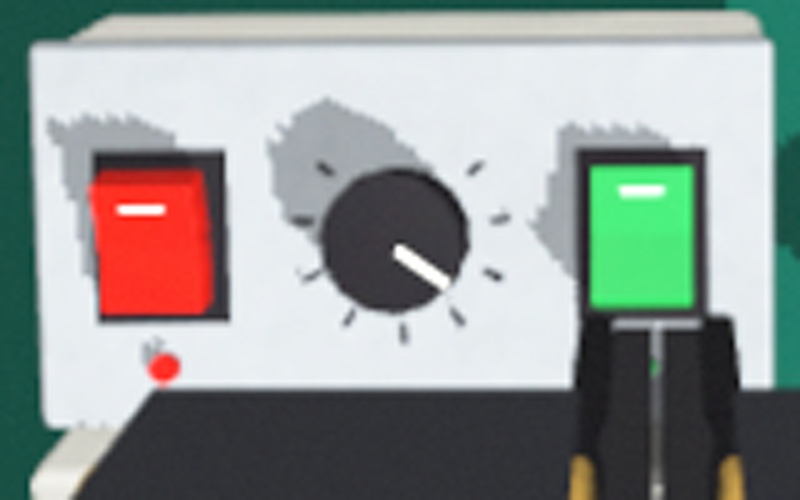

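A further 17 N at the outer edge did not move the rocker: its edge is still 3.5 px from the frame, as before. So it is on its stop, and the arm is clear. Handing in.

```bash
python3 - <<'E'
from rig import bot
print(bot.hand_in())
E
```

```text
the job is handed in; nothing more can be done
None
```

I pointed at the pivot of the yellow gas tap lever and then at the cap of the red-capped amber bottle, pressed the green stirrer switch on, moved clear and handed in at about 29 s. Hand-in reports no verdict.

- **Pointing:** each dwell lasted over 2 s with no contact force. The grasp point was about 50 mm above each target, inside the 21–80 mm window. The closed fingertips turned out to sit about 14–24 mm higher than `bot.tip_extent` says. They therefore hovered roughly 45–55 mm above each target, not the 3 cm asked for.
- **Switch:** because of that, my first descents never reached the rocker. I found this from the camera pictures and corrected it. The rocker went over at about 19 N. I pressed it again at the outer edge with 17 N and it did not move further, so it looks to be on its stop.
- **Disagreement:** the edge moved only about two thirds as far in the picture as the stated 7 mm down and 4 mm out would give. It does fit a full stroke using the stated pivot position, and the network placed the edge at 70–73 mm height, the "on" level.
- **Everything else:** the heat switch still looked off. The bottles, flask, beaker and wash bottle were within about 5 mm of where they started. In the final check the network gave a false match for the white plastic bottle, but it was in place in the check just before the second press. I did not measure the tap levers, but they looked unchanged.

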